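# Take the panel machine out of service: isolate, tag, sign

## Robot

A 6-joint arm with a two-finger parallel gripper is mounted at the origin on the work surface. World frame = base frame: x ahead of the robot, y to its left, z up, the work surface at z = 0. Lengths are in m, angles in rad, forces in N, time in s.
With the tool pointing down it reaches from about 0.35 to 0.975 m from the base axis. Payload 4.9 kg.
Tool frame: the origin (TCP) lies midway between the tips of the shut fingers; the grasp point (between the pads) lies manip.grip_depth behind it (manip.grip_depth is the distance from the TCP to the grasp point, in m); z points along the fingers, x is the direction in which the jaws open and shut, and the axes are right-handed (so a half turn about z gives the same grasp; the last joint's range is limited). The gripper opens to 85 mm and grips with 20 to 120 N. Pads are 22 mm wide; open, the fingers measure 114 mm over their backs; the gripper's body (76 mm by 85 mm) begins 54 mm behind the grasp point. The pads swing forward as they close: fully open they stand 13 mm farther back than shut.
Start: joints at [1.199, 0.053, 1.613, -0, 1.476, -0.119], TCP at [0.156, 0.605, 0.231] pointing down, gripper open.
Joint ranges: [-3.01, 3.01], [-1.01, 2.22], [0.06, 2.58], [-1.02, 4.17], [0.09, 2.62], [-3.14, 3.14]. Speed limits (rad/s): [2.57, 2.57, 3.14, 3.14, 3.14, 3.14].

## Interface

Orientations are given as a unit quaternion [w, x, y, z].
In Python, from plant import state, grab_frame, ticket, manip gives the robot as it stands.
- The arm moves only by the tool carry_out, never from a script. Its argument "moves" is a list that holds one entry, the list of rows, each a list of 7 numbers: the turn, a rotation vector about the tool's x, y, z each as a share of 5 degrees, from -1 to 1, then the shift along the tool's x, y, z each as a share of 0.04 m, from -1 to 1, then the gripper command: -1 is shut, 1 is fully open, values between are in proportion. A call has 1 to 8 rows; each row shifts and turns the commanded pose from where the row before left it, along the tool's axes as they then stand; what a row does not reach is not made up. A row lasts 1/12 s, in which the tool goes at most 41.7 mm and 7.16 degrees, less where a joint would pass 70% of its speed; a pose out of reach is approached as far as the arm can. A call with a number of a shift or a turn outside -1 to 1 is refused whole. A call with a gripper value outside its range is refused whole. The fingers move at their own pace and stop on an object; the grip force is fixed at half the most. Time passes only in rows, so rows that do not move let the fingers close. It gives the time, the measured TCP pose, the force and the opening at its end, in the units of the state.
- state(): the state, without advancing time (a new reading comes with each control period).
- grab_frame(name): name is "scene" or "top" or "wrist"; returns a dict with "frame" (420x560x3 uint8, red, green, blue), "z_map" (420x560 float32, m along the optical axis (not along the pixel's ray), 0 where there is no reading), "K" (3x3 intrinsics, pixels), "world_from_camera" (4x4, takes a point from camera to world coordinates); the wrist camera has in their place "hand_eye" (4x4, takes a point from camera to tool coordinates, whose origin is the TCP and whose axes are the tool frame's). Camera axes: x right, y down, z forward; pixel columns grow to the right and rows downward; lengths in m; the calibration is good to about 2 mm. A picture is of the moment at which its call begins: read the wrist's pose just before it.
- ticket.job_done(): hands the job in, once; it reports no verdict.
The state is a dict: "time": time; "joint_pos": joint angles; "joint_vel": joint speeds; "joint_efforts": joint torques, N m; "tool_pos": TCP position; "tool_rot": TCP orientation; "contact_force": force on the tool from outside, world axes, zero at the start; "ft_torque": the same for the moment, N m; "gripper_width": opening from 0.0 (shut) to 1.0 (fully open).
Only numpy, scipy, OpenCV 4.12 (cv2) and the standard library are available. Lean on these libraries where they do the work, as an engineer would, in place of code of your own. Each camera call takes 0.05 s, during which the arm holds its last target.

## Task

The panel machine is going out of service. Turn the red isolator handle on the sloping console from ON (green dot) right round to OFF (red dot), then hang the red lock-out tag by its hole on the steel hook beside the console, and last drape the yellow saddle sign over the steel hold-down bar of the infeed, one leaf on each side and clear of the posts. Tag and sign must hang free; do not disturb the chipboard panel, the spare pressure pad or the glue bottle.

Things in the scene. Friction and masses are not known exactly. Their poses are not given: they have to be found in the camera images.
- console: Fixed desk console, white and grey wedge, 240 x 240 mm on plan, origin at the centre of its underside, z up. Top face slopes 30 degrees: 70 mm high at the low edge (-x, towards the robot), 190 mm at the rear. On it the red isolator on a yellow square; at the -y side a red mushroom button and lamps (leave these). The tag hook stands off its +y side.
- isolator_grip (a point): Top centre of the isolator handle. z: turning axis, square to the sloping face and out of it, so leaning 30 degrees from vertical to the console's -x; x: along the handle to its pointer end (white stripe). Red bar 62 mm long (x), 16 wide (y), standing 28 mm above a collar 60 mm across; the face lies 42 mm below this point along z. At least 60 mm free all round.
- isolator (a joint): Isolator angle, rad: 0 = ON, pointer up the slope at the green dot; 1.571 = OFF stop, pointer to the console's +y (left seen from the robot) at the red dot. Turns anticlockwise seen from outside, about 0.2 N m of friction, stays where left.
- hook (a point): Middle of the hook's level rod, on its axis; axes as the console. Rod 10 mm in diameter along x, 190 mm above the table, 65 mm outside the console's side wall. It ends 40 mm to -x (towards the robot) in an upturned tip 8 mm longer whose top is 17 mm above the rod's axis; 40 mm to +x it bends down. Load from the -x end. Nothing stands above it.
- tag: Loose red lock-out tag standing upright in its grey stand, about 70 g: plate 75 mm wide (y), 140 tall (z), 6 thick (x), a white panel on each face. Origin at the centre of its bottom edge. The top 24 mm is a grip 10 mm thick and 64 mm wide. Either face may point to the robot when hung.
- tag_hole (a point): Centre of the tag's round hole, 30 mm diameter, through its thickness (x), 95 mm above its bottom edge and 45 mm below its top edge. Hung on the hook it lies 10 mm below the rod's axis.
- stand: Fixed grey stand, base 140 x 130 x 8 mm, origin under the slot, axes as the tag standing in it. The tag's foot is in a slot 9 mm wide, 86 mm long, floor 8 mm and walls 58 mm above the table; pull the tag straight up. Two padlocks stand 55 mm to the -x side, up to 66 mm high.
- sign: Loose yellow folded saddle sign with black bars, about 220 g, standing like a tent on its two leaves. Origin at the centre of its foot, z up, ridge along y. 160 mm long (y), 109 high, 87 wide at the foot. Its top is a flat channel 42 mm wide outside (x), 34 inside, sides upright for the top 30 mm, then the leaves flare 15 degrees. Grip across the channel.
- sign_ridge (a point): Centre of the underside of the sign's flat ridge, 105 mm above its foot, 4 mm below its top; axes as the sign. This rests on the bar.
- infeed: Fixed infeed rest: dark brown board 120 x 360 x 30 mm with white rollers, origin at the centre of its underside, long side along y. Two aluminium posts at y = -165 and +165 mm, 18 mm thick along y, up to 195 mm above the table, carry the bar.
- bar_top (a point): Top of the plain steel hold-down bar at mid length, 180 mm above the table; axes as the infeed. Bar of 26 mm diameter along y, 312 mm free between the posts. Nothing stands above it.
- panel: Bystander: chipboard panel 100 x 200 x 18 mm with white face and wooden dowels, lying on the infeed rest under the bar (top 48 mm above the table). Origin at its underside.
- pad: Bystander: spare pressure pad, white puck 68 mm across with black star knob, 64 mm high. Origin at the centre of its foot.
- glue: Bystander: white glue bottle, 54 mm across, 130 mm high. Origin at the centre of its foot.
Mind the look-alikes: they are no part of the job. Of the things that look like the tag, the largest one is meant. Of the things that look like the sign, take the one that is farthest from the robot's base at the start.

How it is judged:
By the outcome, as a careful person would: the job done as asked, in the order asked, and still so for the second after the job is handed in, with the robot touching nothing.
It also fails if it takes over 69 s, if anything falls off the work surface, if the arm or the gripper's body presses on something with over 40 N, if the wrist force passes 120 N, or if a joint passes its speed limit or range.

## Working session

There is one attempt and no reset: what is moved stays moved. The work goes in short steps, Python scripts to look and compute and a tool call to move; the robot and the scene stay as the last step left them, time stands still between calls to the robot, and variables do not carry over. Pictures are saved under pics/ and viewed, and the job is handed in when it is done.

Besides the shell and the picture viewer there is one more tool, called by a JSON object that holds its "name" and its "arguments". carry_out: Moves the arm, as the interface text tells. Shift numbers are shares of 0.04 m and turn numbers shares of 5 degrees, none past 1 either way. Its arguments: {"type":"object","properties":{"moves":{"type":"array"}},"required":["moves"]}

```bash
ls; mkdir -p pics
python3 - <<'E'
from plant import state, grab_frame, ticket, manip
import cv2,numpy as np
print(state()); print(manip.grip_depth)
for n in ["scene","top","wrist"]:
    f=grab_frame(n)
    cv2.imwrite(f"pics/{n}0.png",f["frame"][:,:,::-1]); np.savez(f"{n}0.npz",**f)
    print(n,f["K"].tolist(),(f.get("world_from_camera") if n!="wrist" else f["hand_eye"]).round(4).tolist())
E
```

```text
pics
{'time': 0.0, 'joint_pos': array([ 1.19899755e+00,  5.33828559e-02,  1.61426789e+00,  2.36239209e-05,
        1.47600965e+00, -1.18996300e-01]), 'joint_vel': array([ 2.70481183e-04,  1.10716573e-03, -5.98707797e-05,  1.97724079e-03,
        1.26280277e-03, -7.38772671e-04]), 'joint_efforts': array([-6.19129441e-04, -3.93701613e+01, -3.70162153e+01, -2.19656081e-04,
        7.19216492e-03,  1.73900003e-05]), 'tool_pos': array([0.15609029, 0.60456085, 0.2300625 ]), 'tool_rot': array([ 5.21466355e-04,  7.90607104e-01,  6.12322903e-01, -8.92805317e-04]), 'contact_force': array([-0.02056155,  0.23905972,  0.57326647]), 'ft_torque': array([ 0.02470166,  0.01042251, -0.02275493]), 'gripper_width': 1.000452356537991}
0.0187
scene [[401.86374263289406, 0.0, 280.57351278984277], [0.0, 401.86374263289406, 208.64561094391405], [0.0, 0.0, 1.0]] [[-0.4743, 0.5708, -0.6702, 1.1886], [0.8802, 0.2943, -0.3723, 0.4925], [-0.0153, -0.7665, -0.642, 0.8689], [0.0, 0.0, 0.0, 1.0]]
top [[383.68014059270945, 0.0, 266.5415290851175], [0.0, 383.68014059270945, 216.4504582528705], [0.0, 0.0, 1.0]] [[0.0057, -0.9886, 0.1502, 0.2272], [-1.0, -0.0049, 0.0055, 0.0664], [-0.0047, -0.1502, -0.9886, 1.3243], [0.0, 0.0, 0.0, 1.0]]
wrist [[303.46871728802176, 0.0, 278.4663454188447], [0.0, 303.46871728802176, 207.43658243100163], [0.0, 0.0, 1.0]] [[1.0, 0.0009, -0.0015, -0.0006], [-0.0004, 0.9486, 0.3164, -0.0825], [0.0017, -0.3164, 0.9486, -0.1424], [0.0, 0.0, 0.0, 1.0]]
```

View pics/scene0.png

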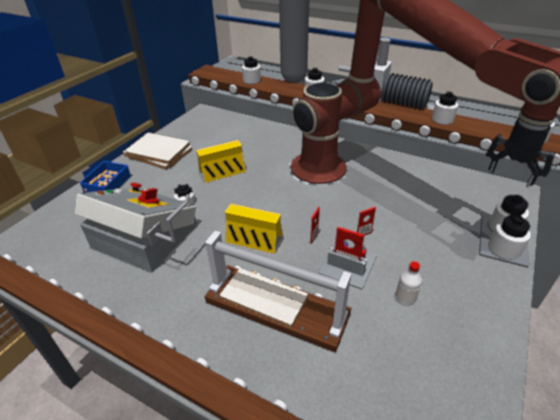

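View pics/top0.png

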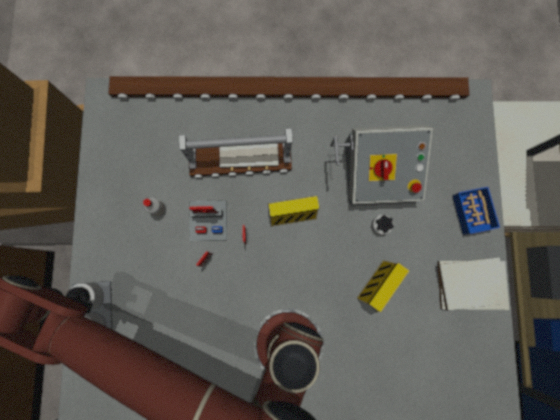

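View pics/wrist0.png

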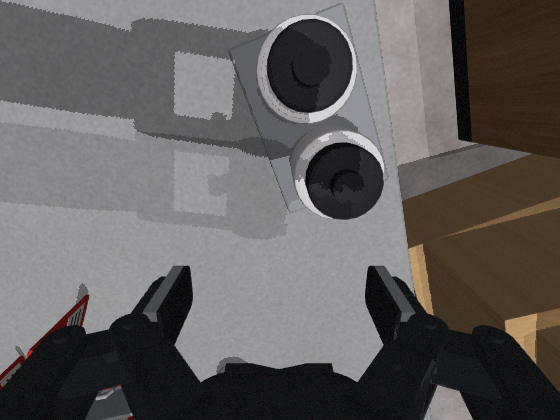

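Scene: the tag look-alikes in the top view are at (205,210) in the stand, (244,234) and (203,258). The signs are at (293,210) and (384,286). Next I'll measure them.

```bash
cat > h.py <<'E'
import numpy as np,cv2
def cloud(f,T=None):
    T=f["world_from_camera"] if T is None else T
    K=f["K"];z=f["z_map"];v,u=np.mgrid[:z.shape[0],:z.shape[1]]
    P=np.stack([(u-K[0,2])/K[0,0]*z,(v-K[1,2])/K[1,1]*z,z],-1)
    W=P@T[:3,:3].T+T[:3,3]; W[z==0]=np.nan
    return W
def ray(f,u,v,z,T=None):
    T=f["world_from_camera"] if T is None else T
    d=T[:3,:3]@np.linalg.solve(f["K"],[u,v,1.]); return T[:3,3]+d*(z-T[2,3])/d[2]
def R(q):
    from scipy.spatial.transform import Rotation as S
    return S.from_quat([q[1],q[2],q[3],q[0]]).as_matrix()
def wT(f,s):
    T=np.eye(4);T[:3,:3]=R(s["tool_rot"]);T[:3,3]=s["tool_pos"];return T@f["hand_eye"]
def masks(im):
    h=cv2.cvtColor(im,cv2.COLOR_RGB2HSV);H,S,V=h[...,0],h[...,1],h[...,2]
    return dict(red=((H<6)|(H>174))&(S>170)&(V>90),yellow=(H>20)&(H<34)&(S>150)&(V>100))
E
python3 - <<'E'
from h import *
for n in ["top","scene"]:
    f=dict(np.load(f"{n}0.npz"));W=cloud(f);M=masks(f["frame"])
    for c in M:
        k,l,st,ce=cv2.connectedComponentsWithStats(M[c].astype(np.uint8))
        for i in range(1,k):
            if st[i,4]<25: continue
            p=W[l==i];p=p[~np.isnan(p[:,0])]
            if len(p)==0: continue
            cc,wh,a=cv2.minAreaRect(p[:,:2].astype(np.float32))
            print(n,c,ce[i].round(0),st[i,4],"mean",p.mean(0).round(3),"zmin/max",p[:,2].min().round(3),p[:,2].max().round(3),"rect",np.round(cc,3),np.round(wh,3),round(a,1))
    im=f["frame"][:,:,::-1]
    box={"top":(130,110,440,310),"scene":(60,130,440,350)}[n]
    c=im[box[1]:box[3],box[0]:box[2]]
    cv2.imwrite(f"pics/{n}crop.png",cv2.resize(c,None,fx=2.1 if n=="scene" else 2.5,fy=2.1 if n=="scene" else 2.5,interpolation=cv2.INTER_CUBIC))
E
```

```text
top red [378. 168.] 65 mean [ 0.563 -0.28   0.14 ] zmin/max 0.126 0.157 rect [ 0.563 -0.28 ] [0.037 0.018] 4.6
top red [387. 171.] 66 mean [ 0.55  -0.302  0.156] zmin/max 0.134 0.169 rect [ 0.553 -0.303] [0.023 0.055] 57.0
top red [416. 187.] 58 mean [ 0.507 -0.405  0.12 ] zmin/max 0.11 0.13 rect [ 0.506 -0.406] [0.026 0.021] 86.1
top red [147. 202.] 32 mean [0.452 0.453 0.127] zmin/max 0.122 0.131 rect [0.453 0.454] [0.019 0.015] 63.9
top red [202. 208.] 56 mean [0.432 0.276 0.142] zmin/max 0.08 0.152 rect [0.432 0.277] [0.007 0.063] 2.1
top red [202. 258.] 27 mean [0.277 0.277 0.1  ] zmin/max 0.089 0.106 rect [0.278 0.277] [0.004 0.044] 54.5
top yellow [384. 162.] 242 mean [ 0.583 -0.302  0.14 ] zmin/max 0.109 0.156 rect [ 0.57  -0.296] [0.072 0.085] 2.7
top yellow [373. 176.] 74 mean [ 0.545 -0.269  0.118] zmin/max 0.108 0.132 rect [ 0.547 -0.273] [0.03  0.035] 6.5
top yellow [412. 183.] 38 mean [ 0.525 -0.399  0.103] zmin/max 0.094 0.111 rect [ 0.526 -0.401] [0.015 0.035] 38.5
top yellow [293. 206.] 638 mean [ 0.446 -0.013  0.106] zmin/max 0.084 0.115 rect [ 0.448 -0.013] [0.042 
[... 444 characters left out ...]
] [0.049 0.005] 4.3
scene red [366. 216.] 135 mean [0.282 0.279 0.082] zmin/max 0.045 0.109 rect [0.281 0.281] [0.01  0.051] 55.7
scene red [350. 242.] 487 mean [0.435 0.282 0.113] zmin/max 0.028 0.153 rect [0.413 0.28 ] [0.06  0.071] 1.9
scene red [414. 266.] 68 mean [0.46  0.456 0.13 ] zmin/max 0.119 0.134 rect [0.458 0.456] [0.02  0.022] 60.2
scene yellow [221. 160.] 1216 mean [ 0.209 -0.297  0.069] zmin/max 0.002 0.114 rect [ 0.195 -0.31 ] [0.084 0.16 ] 52.4
scene yellow [143. 203.] 77 mean [ 0.596 -0.288  0.15 ] zmin/max 0.136 0.157 rect [ 0.594 -0.293] [0.034 0.082] 11.5
scene yellow [252. 226.] 1747 mean [ 0.467 -0.006  0.073] zmin/max 0.0 0.113 rect [ 0.451 -0.013] [0.08  0.159] 10.5
```

View pics/topcrop.png

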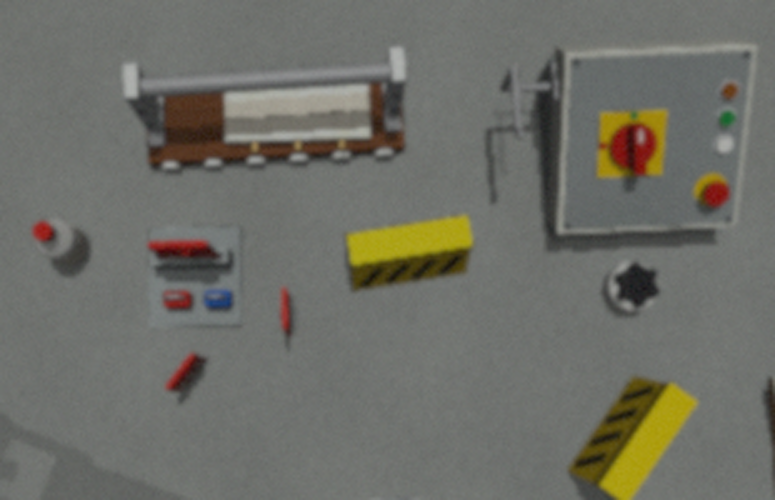

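View pics/scenecrop.png

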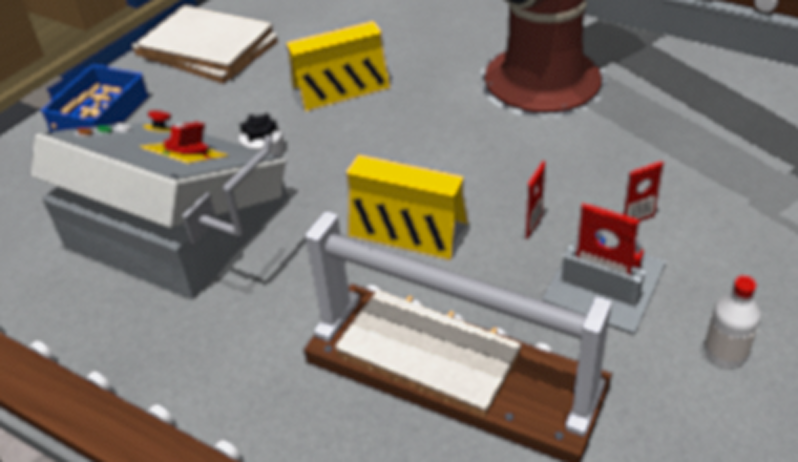

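Tag: the largest is the one in the stand, top (205,210), with a 64 mm grip (the others are about 45 mm). Sign: (293,210) is 0.45 m from the base against 0.36 m for (384,286), so I take (293,210). Next I'll refine the console, hook and bar poses.

Run:
```python
from h import *
F={n:dict(np.load(f"{n}0.npz")) for n in ["top","scene"]}
for n in F:
    f=F[n];W=cloud(f);X,Y,Z=W[...,0],W[...,1],W[...,2]
    m=(X>.4)&(X<.75)&(Y<-.1)&(Y>-.46)&(Z>.067)&(Z<.2)
    m=cv2.morphologyEx(m.astype(np.uint8),cv2.MORPH_OPEN,np.ones((9,9)))
    k,l,st,ce=cv2.connectedComponentsWithStats(m);i=1+st[1:,4].argmax()
    p=W[l==i];c=cv2.minAreaRect(p[:,:2].astype(np.float32));print(n,"console",c)
    # plane
    q=p.copy()
    A=np.c_[q[:,:2],np.ones(len(q))]
    for _ in range(8):
        s=np.linalg.lstsq(A,q[:,2],rcond=None)[0];r=q[:,2]-A@s;g=abs(r)<max(.004,np.median(abs(r))*2);q=q[g];A=A[g]
    print(" plane",s,len(q),np.degrees(np.arctan(np.hypot(s[0],s[1]))),"yaw",np.degrees(np.arctan2(s[1],s[0])),r.std())
    # bar
    m=(X>.52)&(X<.72)&(Y>-.06)&(Y<.36)&(Z>.172)&(Z<.2)
    p=W[m];b=p[(p[:,2]<.186)]
    post=p[p[:,2]>.187]
    print(" posts",[(post[s].mean(0).round(4),s.sum()) for s in (post[:,1]>.15,post[:,1]<.15)])
    a=np.polyfit(b[:,1],b[:,0],1);b=b[abs(b[:,0]-np.polyval(a,b[:,1]))<.012];a=np.polyfit(b[:,1],b[:,0],1);print(" bar x=a*y+b",a,"yaw",-np.degrees(np.arctan(a[0])),b.min(0),b.max(0),len(b))
    # hook
    m=(X>.45)&(X<.72)&(Y>-.17)&(Y<-.05)&(Z>.16)
    h=W[m];print(" hook",len(h));print(h[np.argsort(h[:,0])][::max(1,len(h)//25)].round(3).tolist())
    # sign top
    m=(X>.38)&(X<.54)&(Y>-.12)&(Y<.1)&(Z>.101)&(Z<.125);p=W[m];print(" sign",cv2.minAreaRect(p[:,:2].astype(np.float32)),p.mean(0),len(p))
    e=np.cov(p[:,:2].T);w,v=np.linalg.eigh(e);print("  yaw",np.degrees(np.arctan2(-v[0,1]/v[1,1],1)))
    m=(X>.40)&(X<.47)&(Y>.22)&(Y<.33)&(Z>.12)&(Z<.17);p=W[m];print(" tag",p.mean(0),len(p),p.max(0),p.min(0));e=np.cov(p[:,:2].T);w,v=np.linalg.eigh(e);print("  yaw",np.degrees(np.arctan2(-v[0,1]/v[1,1],1)))
    m=(Z>-.02)&(Z<.03)&(X>.2)&(X<.8)&(Y>-.1)&(Y<.3);print(" table z",np.median(Z[m]))
```

```text
top console ((0.5865323543548584, -0.32092759013175964), (0.235793337225914, 0.25045424699783325), 3.1694302558898926)
 plane [ 0.56757642  0.02107403 -0.18728162] 3770 29.5951679694938 yaw 2.1264072944648142 0.0019598601100388386
 posts [(array([0.6293, 0.3345, 0.1924]), np.int64(91)), (array([0.652 , 0.0063, 0.1927]), np.int64(83))]
 bar x=a*y+b [-0.06874767  0.65157352] yaw 3.9327636393899748 [0.61908962 0.0163782  0.17200367] [0.66047826 0.32723765 0.18510241] 650
 hook 101
[[0.557, -0.141, 0.207], [0.561, -0.142, 0.204], [0.566, -0.14, 0.201], [0.571, -0.138, 0.191], [0.577, -0.141, 0.195], [0.579, -0.136, 0.186], [0.583, -0.144, 0.195], [0.587, -0.141, 0.193], [0.589, -0.141, 0.196], [0.593, -0.141, 0.194], [0.597, -0.142, 0.192], [0.6, -0.136, 0.191], [0.605, -0.138, 0.196], [0.61, -0.136, 0.191], [0.613, -0.137, 0.189], [0.619, -0.142, 0.192], [0.622, -0.136, 0.191], [0.626, -0.136, 0.191], [0.629, -0.137, 0.191], [0.633, -0.143, 0.189], [0.635, -0.14, 0.191], [0.639, -0.139, 0.197], [0.644, -0.137, 0.192], [0.647, -0.139, 0.194], [0.649, -0.133, 0.162], [0.653, -0.135, 0.187
[... 1130 characters left out ...]
8, -0.135, 0.194], [0.614, -0.134, 0.192], [0.619, -0.139, 0.194], [0.624, -0.136, 0.192], [0.629, -0.141, 0.194], [0.634, -0.14, 0.195], [0.639, -0.136, 0.194], [0.645, -0.137, 0.198], [0.648, -0.134, 0.173], [0.65, -0.136, 0.195], [0.652, -0.135, 0.184], [0.653, -0.137, 0.197], [0.654, -0.139, 0.183], [0.655, -0.139, 0.18], [0.656, -0.135, 0.193]]
 sign ((0.44989967346191406, -0.01317797601222992), (0.0479002483189106, 0.16031718254089355), 8.752761840820312) [ 0.45258407 -0.01070796  0.10841416] 616
  yaw 9.41392484632043
 tag [0.43749591 0.28023738 0.13883058] 290 [0.44256667 0.31710752 0.15277087] [0.42872084 0.24182324 0.12022716]
  yaw 1.5112520889896794
 table z 0.0016076144690104766
```

{"name": "carry_out", "arguments": {"moves": [[[0,0,0,0,0.97,-0.2,1],[0,0,0,0,0.97,-0.2,1],[0,0,0,0,0.97,-0.2,1],[0,0,0,0,0.97,-0.2,1],[0,0,0,0,0.97,-0.2,1],[0,0,0,0,0.97,-0.2,1],[0,0,0,0,0.97,-0.2,1],[0,0,0,0,0.97,-0.2,1]]]}}

```text
time: 0.82
tool_pos: [0.4584, 0.5266, 0.2952]
tool_rot: [-0.0, 0.791, 0.612, -0.0]
contact_force: [-0.3, 1.1, 1.0]
gripper_width: 1.003
```

{"name": "carry_out", "arguments": {"moves": [[[0,0,0,-0.7,0.7,-0.2,1],[0,0,0,-0.7,0.7,-0.2,1],[0,0,0,-0.7,0.7,-0.2,1],[0,0,0,-0.7,0.7,-0.2,1],[0,0,0,-0.98,0,-0.1,1],[0,0,0,-0.98,0,-0.1,1],[0,0,0,-0.98,0,-0.1,1],[0,0,0,-0.98,0,-0.1,1]]]}}

```text
time: 1.48
tool_pos: [0.4974, 0.2374, 0.3428]
tool_rot: [-0.0, 0.791, 0.612, -0.0]
contact_force: [0.1, -0.0, 0.7]
gripper_width: 1.001
```

{"name": "carry_out", "arguments": {"moves": [[[0,0,0,-0.98,0,0,1],[0,0,0,-0.98,0,0,1],[0,0,0,-0.98,0,0,1],[0,0,0,-0.98,0,0,1],[0,0,0,-0.98,0,0,1],[0,0,0,-0.98,0,0,1],[0,0,0,-0.98,0,0,1],[0,0,0,-0.98,0,0,1]]]}}

```text
time: 2.15
tool_pos: [0.4186, -0.0659, 0.3431]
tool_rot: [0.0, 0.79, 0.612, 0.0]
contact_force: [0.9, 0.1, 0.2]
gripper_width: 1.002
```

```bash
cat >> h.py <<'E'
def show(name="wrist",out=None):
    from plant import state,grab_frame
    s=state();f=grab_frame(name);cv2.imwrite(f"pics/{out}.png",f["frame"][:,:,::-1])
    if name=="wrist":f["world_from_camera"]=wT(f,s)
    np.savez(f"{out}.npz",**f);return f,s
def pose():
    from plant import state
    s=state();r=R(s["tool_rot"]);print("t",round(s["time"],2),"p",s["tool_pos"].round(4),"x",r[:,0].round(3),"y",r[:,1].round(3),"z",r[:,2].round(3),"q",s["joint_pos"].round(2),"F",s["contact_force"].round(1),"g",round(s["gripper_width"],3));return s,r
def togo(target_p,Rt=None):
    "steps in tool axes: first turn (deg, rotvec in tool), then shift in final tool axes (units of .04)"
    from scipy.spatial.transform import Rotation as S
    s,r=pose()
    if Rt is not None:
        print("turn/5deg",(np.degrees(S.from_matrix(r.T@Rt).as_rotvec())/5).round(3))
    d=np.array(target_p)-s["tool_pos"]
    print("shift/.04 cur axes",(r.T@d/.04).round(3), "" if Rt is None else ("final axes",(Rt.T@d/.04).round(3)))
def frame(xh,tilt=0,th=0):
    "tool z = down tilted by tilt deg toward heading th; x heading xh(deg) projected"
    t=np.radians(tilt);a=np.radians(th);z=np.array([np.sin(t)*np.cos(a),np.sin(t)*np.sin(a),-np.cos(t)])
    x=np.array([np.cos(np.radians(xh)),np.sin(np.radians(xh)),0]);x-=z*(x@z);x/=np.linalg.norm(x);return np.c_[x,np.cross(z,x),z]
E
python3 -c "
from h import *
togo([.45,-.29,.33],frame(-87,0,3))"
```

```text
t 2.15 p [ 0.4186 -0.0659  0.3431] x [ 0.25   0.968 -0.   ] y [ 0.968 -0.25   0.   ] z [ 0. -0. -1.] q [-0.33 -0.49  1.89 -0.    1.74 -1.65] F [0.9 0.1 0.2] g 1.002
turn/5deg [ 2.0000e-03 -5.0000e-03  3.2508e+01]
shift/.04 cur axes [-5.229  2.16   0.329] ('final axes', array([ 5.636, -0.491,  0.328]))
```

{"name": "carry_out", "arguments": {"moves": [[[0,0,1,0,0,0,1],[0,0,1,0,0,0,1],[0,0,1,0,0,0,1],[0,0,1,0,0,0,1],[0,0,1,0,0,0,1],[0,0,1,0,0,0,1],[0,0,1,0,0,0,1],[0,0,1,0,0,0,1]]]}}

```text
time: 2.82
tool_pos: [0.4194, -0.0644, 0.3429]
tool_rot: [-0.0, 0.953, 0.303, -0.0]
contact_force: [-0.5, 0.3, 0.2]
gripper_width: 1.003
```

{"name": "carry_out", "arguments": {"moves": [[[0,0,1,0,0,0,1],[0,0,1,0,0,0,1],[0,0,1,0,0,0,1],[0,0,1,0,0,0,1],[0,0,1,0,0,0,1],[0,0,1,0,0,0,1],[0,0,1,0,0,0,1],[0,0,1,0,0,0,1]]]}}

```text
time: 3.48
tool_pos: [0.4195, -0.0644, 0.3429]
tool_rot: [-0.0, 0.999, -0.041, -0.0]
contact_force: [0.9, -0.1, -0.1]
gripper_width: 1.002
```

{"name": "carry_out", "arguments": {"moves": [[[0,0,1,0,0,0,1],[0,0,1,0,0,0,1],[0,0,1,0,0,0,1],[0,0,1,0,0,0,1],[0,0,1,0,0,0,1],[0,0,1,0,0,0,1],[0,0,1,0,0,0,1],[0,0,1,0,0,0,1]]]}}

```text
time: 4.15
tool_pos: [0.4194, -0.0644, 0.3429]
tool_rot: [0.0, 0.925, -0.381, -0.0]
contact_force: [-0.1, 0.5, 0.2]
gripper_width: 1.004
```

{"name": "carry_out", "arguments": {"moves": [[[0,0,1,0,0,0,1],[0,0,1,0,0,0,1],[0,0,1,0,0,0,1],[0,0,1,0,0,0,1],[0,0,1,0,0,0,1],[0,0,1,0,0,0,1],[0,0,1,0,0,0,1],[0,0,1,0,0,0,1]]]}}

```text
time: 4.82
tool_pos: [0.4194, -0.0644, 0.3429]
tool_rot: [0.0, 0.739, -0.674, -0.0]
contact_force: [-0.3, -0.0, 0.2]
gripper_width: 1.004
```

{"name": "carry_out", "arguments": {"moves": [[[0,0,0.5,0.95,0,0,1],[0,0,0,0.95,0,0,1],[1,0,0,0.95,0,0,1],[1,0,0,0.95,0,0,1],[1,0,0,0.95,0,0,1],[1,0,0,0.9,0,0,1],[1,0,0,0,0,0,1],[1,0,0,0,0,0,1]]]}}

```text
time: 5.48
tool_pos: [0.4326, -0.2919, 0.343]
tool_rot: [-0.189, 0.699, -0.666, 0.179]
contact_force: [-0.3, 0.1, -0.5]
gripper_width: 1.001
```

```bash
python3 -c "
from h import *
pose();show('wrist','w1');show('top','t1')"
```

```text
t 5.48 p [ 0.4326 -0.2919  0.343 ] x [ 0.049 -0.999 -0.001] y [-0.863 -0.042 -0.503] z [ 0.502  0.025 -0.864] q [-0.98 -0.5   1.96  0.45  1.41  0.53] F [-0.3  0.1 -0.5] g 1.001
```

View pics/w1.png

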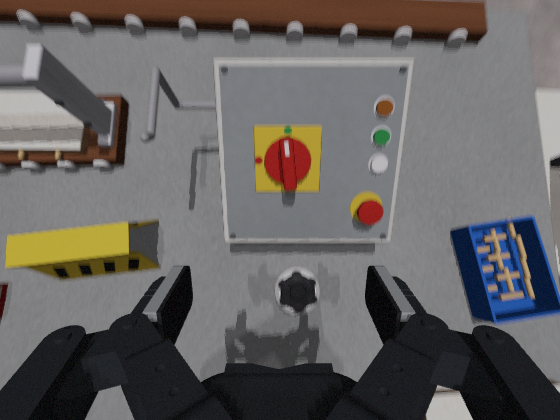

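The wrist view shows the console face with the isolator at (288,161) and its pointer up at the green dot. The hook's rod runs (155,70) to (148,135), and the pad is at (297,290). Measuring now.

```bash
cat > m1.py <<'E'
from h import *
f=dict(np.load("w1.npz"));W=cloud(f);im=f["frame"];M=masks(im);T=f["world_from_camera"]
# face plane
m=np.zeros(im.shape[:2],bool);m[75:230,235:350]=1
p=W[m];p=p[~np.isnan(p[:,0])]
q=p
for _ in range(15):
    c=np.median(q,0) if _==0 else q.mean(0);n=np.linalg.svd(q-c,full_matrices=False)[2][2];n*=np.sign(n[2]);r=(p-c)@n;q=p[abs(r)<(.012 if _<4 else .005)]
    if _==0:
        c=np.median(p,0);n=np.array([-.5,-.025,.866]);r=(p-c)@n;q=p[abs(r)<.01]
print("n",n.round(4),"tilt",np.degrees(np.arccos(n[2])),"yaw",np.degrees(np.arctan2(-n[1],-n[0])),"res",((q-c)@n).std(),len(q))
def onpl(u,v,off=0):
    d=T[:3,:3]@np.linalg.solve(f["K"],[u,v,1.]);o=T[:3,3];return o+d*(((c+n*off-o)@n)/(d@n))
# yellow square incl. red
b=(M["yellow"]|M["red"]).astype(np.uint8);b[:, :240]=0;b[:,335:]=0;b[:110]=0;b[205:]=0
cnt=max(cv2.findContours(b,cv2.RETR_EXTERNAL,cv2.CHAIN_APPROX_NONE)[0],key=cv2.contourArea)
box=cv2.boxPoints(cv2.minAreaRect(cnt));print("box px",box.round(1).tolist())
B=np.array([onpl(*k) for k in box]);print("sides",[np.linalg.norm(B[i]-B[i-1]).round(4) for i in range(4)],"centre",B.mean(0).round(4))
for i in range(4):
    e=B[i]-B[i-1];print("edge heading",np.degrees(np.arctan2(e[1],e[0])).round(2))
print("grip pt est",(B.mean(0)+.042*n).round(4))
# console outline corners (white rim)
for uv in [(216,60),(412,60),(388,242),(227,242)]: print(uv,onpl(*uv).round(4))
# red handle: points 42 mm above
r=M["red"].copy();r[:, :262]=0;r[:,312:]=0;r[:138]=0;r[195:]=0
h=(W-c)@n;print("height range red",np.nanpercentile(h[r],[5,50,95]))
top=r&(h>.033);ys,xs=np.nonzero(top);pp=W[top];print("handle top pts",top.sum(),pp.mean(0).round(4),xs.mean(),ys.mean())
e=np.linalg.eigh(np.cov((pp).T))[1][:,2];print("dir",e)
cv2.imwrite("pics/w1c.png",cv2.resize(im[100:215,225:345,::-1],None,fx=5,fy=5,interpolation=cv2.INTER_CUBIC))
E
python3 m1.py
```

```text
n [-0.4982 -0.0243  0.8667] tilt 29.918223760983235 yaw 2.791928591490653 res 0.0010750930922974662 15954
box px [[254.0, 127.0], [321.0, 127.0], [321.0, 190.0], [254.0, 190.0]]
sides [np.float64(0.082), np.float64(0.0844), np.float64(0.082), np.float64(0.09)] centre [ 0.5716 -0.2975  0.1329]
edge heading 1.22
edge heading -87.14
edge heading -174.22
edge heading 92.86
grip pt est [ 0.5507 -0.2985  0.1693]
(216, 60) [ 0.6691 -0.207   0.1914]
(412, 60) [ 0.6806 -0.438   0.1916]
(388, 242) [ 0.4771 -0.4465  0.0744]
(227, 242) [ 0.4657 -0.2178  0.0742]
height range red [0.01053859 0.01231919 0.0403921 ]
handle top pts 543 [ 0.5499 -0.2983  0.1658] 288.2449355432781 166.78084714548802
dir [-0.85961878 -0.14347151 -0.49037892]
```

View pics/w1c.png

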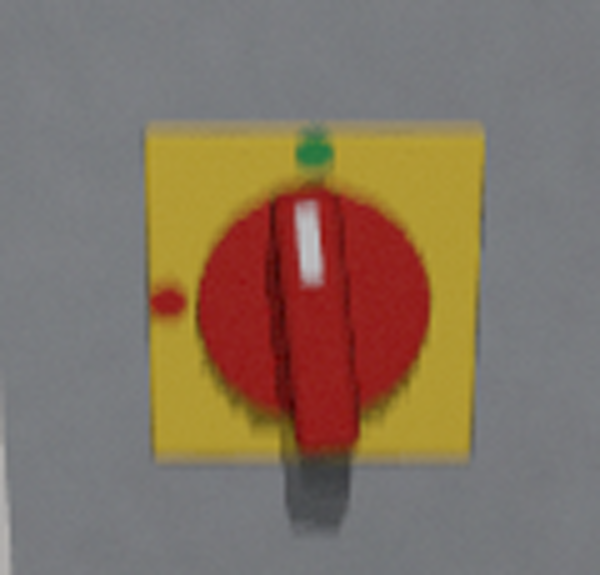

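```bash
cat >> m1.py <<'E'
print('----')
a=onpl(225+307/5,100+197/5,.042);b=onpl(225+327/5,100+448/5,.042)
xc=np.array([np.cos(np.radians(2.9)),np.sin(np.radians(2.9)),0]);xs=xc-n*(xc@n);xs/=np.linalg.norm(xs);ysd=np.cross(n,xs)
d=a-b;print("len",np.linalg.norm(d),"mid",((a+b)/2).round(4),"angle",np.degrees(np.arctan2(d@ysd,d@xs)))
d=-e;print("pca angle",np.degrees(np.arctan2(d@ysd,d@xs)))
th=np.radians(5)
for ang in (0,5,90):
    t=np.radians(ang);hx=np.cos(t)*xs+np.sin(t)*ysd;hy=np.cross(n,hx)
    Rt=np.c_[-hy,np.cross(-n,-hy),-n]
    tp=np.array([.5505,-.2984,.168])-.024*n
    print(ang);togo(tp,Rt)
E
python3 m1.py | sed -n '/----/,$p'
```

```text
----
len 0.0592992951201653 mid [ 0.5509 -0.2984  0.1694] angle 5.064431470499468
pca angle 5.696964547462949
0
t 5.58 p [ 0.4311 -0.2906  0.3409] x [ 0.049 -0.999 -0.003] y [-0.866 -0.041 -0.498] z [ 0.498  0.027 -0.867] q [-0.97 -0.5   1.97  0.45  1.41  0.54] F [ 0.   0.1 -0.7] g 1.002
turn/5deg [ 0.007  0.027 -0.041]
shift/.04 cur axes [ 0.354 -0.423  5.826] ('final axes', array([ 0.342, -0.419,  5.827]))
5
t 5.58 p [ 0.4311 -0.2906  0.3409] x [ 0.049 -0.999 -0.003] y [-0.866 -0.041 -0.498] z [ 0.498  0.027 -0.867] q [-0.97 -0.5   1.97  0.45  1.41  0.54] F [ 0.   0.1 -0.7] g 1.002
turn/5deg [ 0.006  0.027 -1.041]
shift/.04 cur axes [ 0.354 -0.423  5.826] ('final axes', array([ 0.377, -0.387,  5.827]))
90
t 5.58 p [ 0.4311 -0.2906  0.3409] x [ 0.049 -0.999 -0.003] y [-0.866 -0.041 -0.498] z [ 0.498  0.027 -0.867] q [-0.97 -0.5   1.97  0.45  1.41  0.54] F [ 0.   0.1 -0.7] g 1.002
turn/5deg [-1.6000e-02  2.7000e-02 -1.8041e+01]
shift/.04 cur axes [ 0.354 -0.423  5.826] ('final axes', array([0.419, 0.342, 5.827]))
```

{"name": "carry_out", "arguments": {"moves": [[[0,0,0,0.354,-0.423,0,1],[0,0,-1.04,0,0,0.9,1]]]}}

```text
out of range: a turn must lie within [-1, 1]
```

{"name": "carry_out", "arguments": {"moves": [[[0,0,0,0.354,-0.423,0,1],[0,0,-1,0,0,0.8,1],[0,0,0,0,0,0.9,1],[0,0,0,0,0,0.9,1],[0,0,0,0,0,0.9,1],[0,0,0,0,0,0.5,1],[0,0,0,0,0,0,1]]]}}

```text
time: 6.17
tool_pos: [0.5282, -0.2957, 0.2068]
tool_rot: [-0.18, 0.731, -0.634, 0.18]
contact_force: [-0.0, 0.3, -0.2]
gripper_width: 1.001
```

```bash
python3 m1.py | sed -n '/^5$/,/^90$/p';python3 -c "
from h import *
show('wrist','w2')"
```

```text
5
t 6.17 p [ 0.5282 -0.2957  0.2068] x [ 0.132 -0.991  0.036] y [-0.861 -0.132 -0.492] z [ 0.492  0.034 -0.87 ] q [-0.81 -0.22  1.97  0.44  1.09  0.47] F [-0.   0.3 -0.2] g 1.001
turn/5deg [0.069 0.123 0.012]
shift/.04 cur axes [0.112 0.002 1.716] ('final axes', array([0.093, 0.012, 1.717]))
90
```

View pics/w2.png

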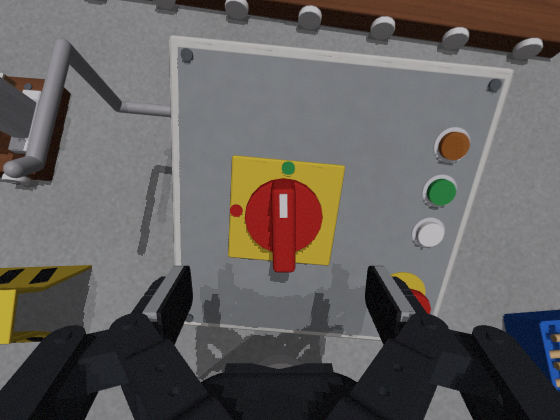

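The wrist view shows the red handle upright in the picture at (284,225), centred between the fingers to within a few mm. I'll descend and grip.

{"name": "carry_out", "arguments": {"moves": [[[0.07,0.12,0,0.09,0,0.6,1],[0,0,0,0,0,0.6,1],[0,0,0,0,0,0.5,1],[0,0,0,0,0,0,-1],[0,0,0,0,0,0,-1],[0,0,0,0,0,0,-1],[0,0,0,0,0,0,-1],[0,0,0,0,0,0,-1]]]}}

```text
time: 6.88
tool_pos: [0.5635, -0.3015, 0.157]
tool_rot: [-0.179, 0.728, -0.634, 0.193]
contact_force: [-8.8, 19.3, 11.2]
gripper_width: 0.303
```

{"name": "carry_out", "arguments": {"moves": [[[0,0,0,0,0,0,-1],[0,0,0,0,0,0,-1],[0,0,0,0,0,0,-1],[0,0,0,0,0,0,-1]]]}}

```text
time: 7.22
tool_pos: [0.5628, -0.2966, 0.1563]
tool_rot: [-0.182, 0.729, -0.633, 0.188]
contact_force: [-10.7, 17.5, 13.5]
gripper_width: 0.178
```

```bash
python3 m1.py | sed -n '/^5$/,/^90$/p';python3 -c "
from h import *
show('wrist','w3');s,_=pose();print(s['ft_torque'])"
```

```text
5
t 7.22 p [ 0.5628 -0.2966  0.1563] x [ 0.129 -0.991  0.043] y [-0.854 -0.133 -0.503] z [ 0.504  0.028 -0.863] q [-0.77 -0.1   1.96  0.47  0.96  0.45] F [-10.7  17.5  13.5] g 0.178
turn/5deg [-0.089  0.034  0.02 ]
shift/.04 cur axes [0.018 0.126 0.192] ('final axes', array([0.018, 0.124, 0.193]))
90
t 7.27 p [ 0.5628 -0.2966  0.1563] x [ 0.129 -0.991  0.043] y [-0.854 -0.133 -0.503] z [ 0.504  0.028 -0.863] q [-0.77 -0.1   1.96  0.47  0.96  0.45] F [-10.   18.8  13.4] g 0.168
[2.68799073 0.72871081 1.54452985]
```

View pics/w3.png

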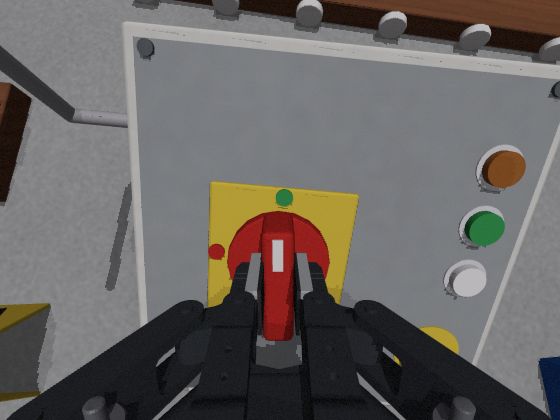

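Run:
```python
from h import *
f=dict(np.load("w3.npz"));W=cloud(f,f["hand_eye"])
for n,(u,v) in dict(face=(180,150),face2=(350,120),yellow=(225,200),yellow2=(340,210),collar=(240,240),collar2=(315,240),htop=(277,290),htop2=(277,320),tipL=(255,262),tipR=(302,262)).items():
    print(n,np.nanmedian(W[v-2:v+3,u-2:u+3].reshape(-1,3),0).round(4))
```

```text
face [-0.0537 -0.0571  0.0254]
face2 [ 0.0385 -0.0731  0.025 ]
yellow [-0.0302 -0.0291  0.0236]
yellow2 [ 0.0361 -0.0231  0.0231]
collar [-0.0212 -0.0084  0.0129]
collar2 [ 0.0209 -0.0087  0.0128]
htop [-0.0003  0.0053 -0.0149]
htop2 [-0.0003  0.0229 -0.015 ]
tipL [-0.0108 -0.0097 -0.0144]
tipR [ 0.0115 -0.0098 -0.0144]
```

{"name": "carry_out", "arguments": {"moves": [[[0,0,0,0,0,0,0.2],[0,0,0,0,0,0,0.2],[0,0,0,0,0,0,0.2],[0,0,0,0,0,0,0.2]]]}}

```text
time: 7.6
tool_pos: [0.5631, -0.3019, 0.1553]
tool_rot: [-0.179, 0.727, -0.634, 0.193]
contact_force: [0.1, 0.1, -0.3]
gripper_width: 0.597
```

```bash
python3 m1.py | sed -n '/^5$/,/^90$/p'
```

```text
5
t 7.6 p [ 0.5631 -0.3019  0.1553] x [ 0.122 -0.991  0.054] y [-0.854 -0.132 -0.504] z [ 0.506  0.016 -0.862] q [-0.77 -0.1   1.96  0.47  0.95  0.45] F [ 0.1  0.1 -0.3] g 0.597
turn/5deg [-0.094 -0.113  0.013]
shift/.04 cur axes [-0.115  0.103  0.167] ('final axes', array([-0.113,  0.101,  0.169]))
90
```

{"name": "carry_out", "arguments": {"moves": [[[-0.09,-0.11,0,-0.11,0.1,0.1,0.2],[0,0,0,0,0,0.1,0.2],[0,0,0,0,0,0,0.2],[0,0,0,0,0,0,0.2]]]}}

```text
time: 7.93
tool_pos: [0.563, -0.2971, 0.1446]
tool_rot: [-0.179, 0.729, -0.634, 0.185]
contact_force: [-0.7, -0.3, 0.1]
gripper_width: 0.597
```

```bash
python3 m1.py | sed -n '/^5$/,/^90$/p'
```

```text
5
t 7.93 p [ 0.563  -0.2971  0.1446] x [ 0.127 -0.991  0.043] y [-0.858 -0.132 -0.496] z [ 0.497  0.026 -0.867] q [-0.77 -0.08  1.96  0.47  0.94  0.45] F [-0.7 -0.3  0.1] g 0.597
turn/5deg [0.012 0.021 0.008]
shift/.04 cur axes [ 0.018 -0.02  -0.064] ('final axes', array([ 0.018, -0.02 , -0.064]))
90
```

{"name": "carry_out", "arguments": {"moves": [[[0,0,0,0.02,0,-0.05,0],[0,0,0,0,0,0,-0.4],[0,0,0,0,0,0,-0.6],[0,0,0,0,0,0,-1],[0,0,0,0,0,0,-1],[0,0,0,0,0,0,-1],[0,0,0,0,0,0,-1],[0,0,0,0,0,0,-1]]]}}

```text
time: 8.6
tool_pos: [0.5621, -0.2968, 0.1478]
tool_rot: [-0.18, 0.73, -0.633, 0.185]
contact_force: [-5.4, 6.8, 5.5]
gripper_width: 0.175
```

```bash
python3 m1.py | sed -n '/^5$/,/^90$/p'
```

```text
5
t 8.6 p [ 0.5621 -0.2968  0.1478] x [ 0.13  -0.991  0.042] y [-0.858 -0.133 -0.496] z [ 0.497  0.028 -0.867] q [-0.77 -0.09  1.96  0.47  0.95  0.45] F [-5.4  6.8  5.5] g 0.175
turn/5deg [0.006 0.049 0.023]
shift/.04 cur axes [0.025 0.004 0.017] ('final axes', array([0.025, 0.003, 0.017]))
90
```

{"name": "carry_out", "arguments": {"moves": [[[0,0,-1,0,0,0,-1],[0,0,-1,0,0,0,-1],[0,0,-1,0,0,0,-1],[0,0,-1,0,0,0,-1],[0,0,-1,0,0,0,-1],[0,0,-1,0,0,0,-1]]]}}

```text
time: 9.1
tool_pos: [0.5621, -0.2968, 0.1478]
tool_rot: [-0.126, 0.869, -0.421, 0.225]
contact_force: [-5.8, 6.1, 5.0]
gripper_width: 0.169
```

```bash
python3 m1.py | sed -n '/^90$/,$p'; python3 -c "
from h import *
show('wrist','w4')
from plant import state; print(state()['ft_torque'])"
```

```text
90
t 9.1 p [ 0.5621 -0.2968  0.1478] x [ 0.543 -0.789  0.286] y [-0.676 -0.613 -0.408] z [ 0.497  0.029 -0.867] q [-0.77 -0.09  1.96  0.47  0.95 -0.08] F [-5.8  6.1  5. ] g 0.169
turn/5deg [ -0.044   0.031 -10.942]
shift/.04 cur axes [0.02  0.016 0.016] ('final axes', array([-0.002,  0.026,  0.017]))
[0.69706245 0.48342569 0.50738232]
```

View pics/w4.png

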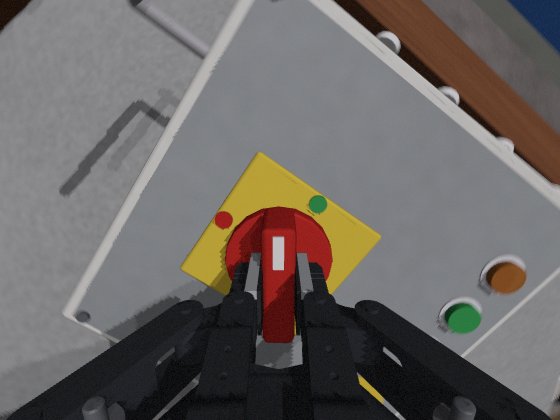

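The handle is turning with the gripper: the pointer is now between the green dot (318,204) and the red dot (224,219). 11 more steps to go.

{"name": "carry_out", "arguments": {"moves": [[[0,0,-1,0,0,0,-1],[0,0,-1,0,0,0,-1],[0,0,-1,0,0,0,-1],[0,0,-1,0,0,0,-1],[0,0,-1,0,0,0,-1],[0,0,-1,0,0,0,-1],[0,0,-1,0,0,0,-1],[0,0,-1,0,0,0,-1]]]}}

```text
time: 9.82
tool_pos: [0.5621, -0.2968, 0.1478]
tool_rot: [-0.041, 0.961, -0.099, 0.254]
contact_force: [-6.3, 6.8, 5.7]
gripper_width: 0.172
```

{"name": "carry_out", "arguments": {"moves": [[[0,0,-1,0,0,0,-1],[0,0,-1,0,0,0,-1],[0,0,-1,0,0,0,-1],[0,0,0,0,0,0,-1],[0,0,0,0,0,0,-1]]]}}

```text
time: 10.23
tool_pos: [0.5621, -0.2967, 0.1477]
tool_rot: [-0.008, 0.966, 0.026, 0.258]
contact_force: [-6.0, 7.2, 6.5]
gripper_width: 0.172
```

```bash
python3 m1.py | sed -n '/^90$/,$p'; python3 -c "
from h import *
show('wrist','w5')
from plant import state; print(state()['ft_torque'])"
```

```text
90
t 10.23 p [ 0.5621 -0.2967  0.1477] x [0.866 0.046 0.498] y [ 0.054 -0.999 -0.002] z [ 0.497  0.029 -0.867] q [-0.77 -0.09  1.96  0.47  0.95 -1.03] F [-6.   7.2  6.5] g 0.172
turn/5deg [-0.054  0.009  0.014]
shift/.04 cur axes [0.    0.028 0.016] ('final axes', array([0.   , 0.028, 0.016]))
[0.79501468 0.5409052  0.40128723]
```

View pics/w5.png

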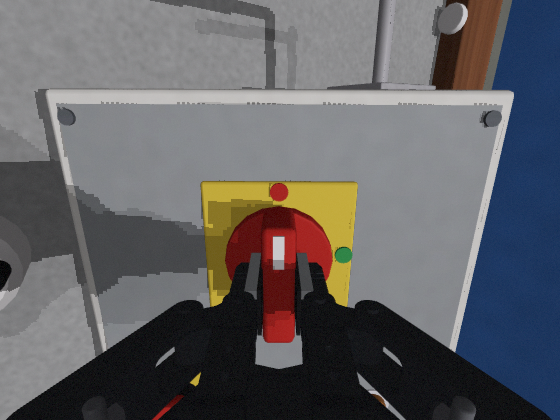

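{"name": "carry_out", "arguments": {"moves": [[[0,0,-0.5,0,0,0,-1],[0,0,-0.3,0,0,0,-1],[0,0,0,0,0,0,-1]]]}}

```text
time: 10.53
tool_pos: [0.562, -0.2967, 0.1478]
tool_rot: [-0.0, 0.964, 0.057, 0.258]
contact_force: [-7.5, 5.8, 6.9]
gripper_width: 0.172
```

```bash
python3 m1.py | sed -n '/^90$/,$p'; python3 -c "
from plant import state; print(state()['ft_torque'])"
```

```text
90
t 10.53 p [ 0.562  -0.2967  0.1478] x [0.86  0.109 0.498] y [ 0.11  -0.994  0.029] z [ 0.498  0.03  -0.867] q [-0.77 -0.09  1.96  0.47  0.95 -1.1 ] F [-7.5  5.8  6.9] g 0.172
turn/5deg [-0.064 -0.005  0.745]
shift/.04 cur axes [-0.001  0.028  0.017] ('final axes', array([0.001, 0.028, 0.017]))
[ 1.72753832  0.80528996 -1.18703671]
```

{"name": "carry_out", "arguments": {"moves": [[[0,0,0.4,0,0,0,0.3],[0,0,0,0,0,0,0.3],[0,0,0,0,0,0,0.3],[0,0,0,0,0,-0.5,0.3],[0,0,0,0,0,-0.95,0.3],[0,0,0,0,0,-0.95,0.3],[0,0,0,0,0,-0.95,0.3],[0,0,0,0,0,0,0.3]]]}}

```text
time: 11.2
tool_pos: [0.4962, -0.3044, 0.2732]
tool_rot: [0.004, 0.964, 0.043, 0.262]
contact_force: [-0.4, -1.6, 1.3]
gripper_width: 0.652
```

```bash
python3 -c "
from h import *
pose()
show('wrist','w6')"
```

```text
t 11.2 p [ 0.4962 -0.3044  0.2732] x [0.859 0.085 0.505] y [ 0.081 -0.996  0.03 ] z [ 0.506  0.015 -0.862] q [-0.87 -0.33  1.96  0.44  1.21 -1.06] F [-0.4 -1.6  1.3] g 0.652
```

View pics/w6.png

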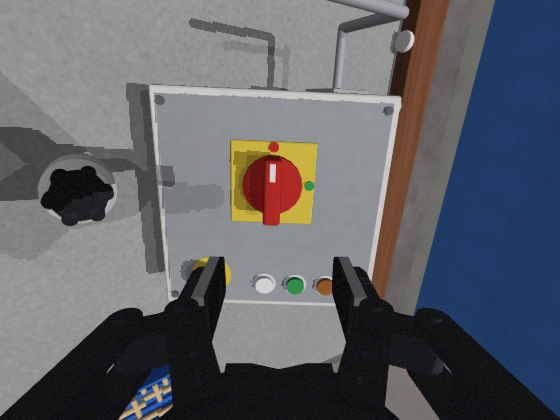

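The isolator points to the red dot, the handle end with the white stripe is at (272,172), and the pad at (77,190) is untouched. Next stop is above the hook, for a measurement.

```bash
python3 -c "
from h import *
togo([.6,-.14,.31],frame(2.9))"
```

```text
t 11.25 p [ 0.4962 -0.3037  0.2698] x [0.86  0.084 0.503] y [ 0.081 -0.996  0.027] z [ 0.504  0.018 -0.864] q [-0.87 -0.33  1.96  0.44  1.2  -1.06] F [0.3 0.5 0.2] g 0.648
turn/5deg [ 0.21  -6.052  0.424]
shift/.04 cur axes [ 3.08  -3.84   0.511] ('final axes', array([ 2.799, -3.956, -1.005]))
```

{"name": "carry_out", "arguments": {"moves": [[[0,-1,0,0,0,-0.9,1],[0,-1,0,0,0,-0.6,1],[0.1,-1,0.2,0,-0.9,0,1],[0.1,-1,0.2,0,-0.9,0,1],[0,-1,0,0,-0.9,0,1],[0,-1,0,0,-0.9,0,1],[0,0,0,0.9,-0.35,0,1],[0,0,0,0.9,0,0,1]]]}}

```text
time: 11.92
tool_pos: [0.5306, -0.1376, 0.3156]
tool_rot: [-0.004, 1.0, 0.029, -0.001]
contact_force: [-0.3, -1.4, 0.5]
gripper_width: 0.998
```

```bash
python3 -c "
from h import *
togo([.6,-.14,.31],frame(2.9))"
```

```text
t 11.92 p [ 0.5306 -0.1376  0.3156] x [ 0.998  0.058 -0.002] y [ 0.058 -0.998 -0.008] z [-0.002  0.008 -1.   ] q [-0.39 -0.16  1.68  0.01  1.63 -0.45] F [-0.3 -1.4  0.5] g 0.998
turn/5deg [-0.096  0.022  0.087]
shift/.04 cur axes [1.73  0.162 0.136] ('final axes', array([1.73 , 0.148, 0.141]))
```

{"name": "carry_out", "arguments": {"moves": [[[-0.09,0,0.09,0.9,0.1,0,1],[0,0,0,0.6,0,0,1],[0,0,0,0,0,0,1]]]}}

```text
time: 12.17
tool_pos: [0.5925, -0.1413, 0.3126]
tool_rot: [-0.001, 1.0, 0.024, -0.002]
contact_force: [0.1, 1.1, -0.5]
gripper_width: 0.998
```

```bash
python3 -c "
from h import *
pose()
show('wrist','w7')"
```

```text
t 12.17 p [ 0.5925 -0.1413  0.3126] x [ 0.999  0.049 -0.005] y [ 0.049 -0.999 -0.002] z [-0.005  0.001 -1.   ] q [-0.36 -0.02  1.55 -0.    1.61 -0.4 ] F [ 0.1  1.1 -0.5] g 0.998
```

View pics/w7.png

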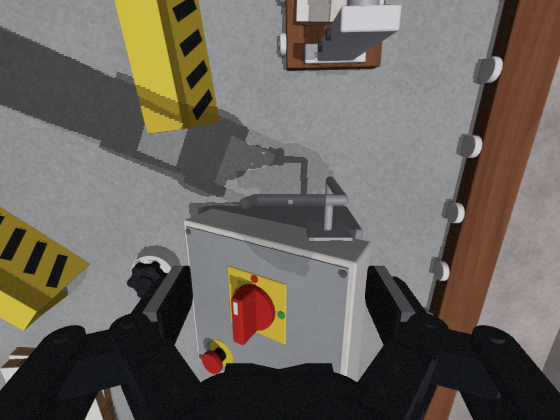

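The hook rod is at (250–340, 200), with the upturned tip at the left (245,203) and the bend at (340,197). Measuring.

Run:
```python
from h import *
f=dict(np.load("w7.npz"));W=cloud(f);T=f["world_from_camera"]
Z=W[...,2];m=np.zeros(Z.shape,bool);m[175:225,225:365]=1
m&=(Z>.165)&(Z<.22)
ys,xs=np.nonzero(m);print(len(xs),xs.min(),xs.max(),ys.min(),ys.max())
for u in range(236,356,6):
    c=np.nonzero(m[:,u])[0]
    if len(c): 
        p=W[c,u];k=ray(f,u,(c.min()+c.max())/2,.192);print(u,c.min(),c.max(),"zmax",p[:,2].max().round(4),"med",np.median(p,0).round(4),"ray mid@.192",k[:2].round(4))
cv2.imwrite("pics/w7c.png",cv2.resize(f["frame"][165:245,225:365,::-1],None,fx=5,fy=5,interpolation=cv2.INTER_CUBIC))
```

```text
1243 240 348 187 208
242 199 207 zmax 0.2067 med [ 0.5591 -0.1411  0.2061] ray mid@.192 [ 0.5575 -0.1457]
248 196 207 zmax 0.2069 med [ 0.5642 -0.1394  0.2051] ray mid@.192 [ 0.5629 -0.144 ]
254 194 205 zmax 0.2003 med [ 0.5688 -0.1396  0.1979] ray mid@.192 [ 0.5683 -0.1418]
260 194 204 zmax 0.1966 med [ 0.5739 -0.1404  0.194 ] ray mid@.192 [ 0.5737 -0.1411]
266 194 204 zmax 0.1954 med [ 0.5793 -0.1399  0.1941] ray mid@.192 [ 0.5792 -0.1408]
272 194 204 zmax 0.1948 med [ 0.5846 -0.1398  0.1937] ray mid@.192 [ 0.5846 -0.1405]
278 194 204 zmax 0.1951 med [ 0.59   -0.1393  0.1943] ray mid@.192 [ 0.59   -0.1402]
284 194 204 zmax 0.1958 med [ 0.5954 -0.139   0.1941] ray mid@.192 [ 0.5955 -0.14  ]
290 194 204 zmax 0.1955 med [ 0.6008 -0.139   0.1939] ray mid@.192 [ 0.6009 -0.1397]
296 194 204 zmax 0.195 med [ 0.6062 -0.1389  0.1939] ray mid@.192 [ 0.6063 -0.1394]
302 194 204 zmax 0.1953 med [ 0.6115 -0.1383  0.1943] ray mid@.192 [ 0.6117 -0.1391]
308 194 204 zmax 0.1951 med [ 0.6169 -0.138   0.1946] ray mid@.192 [ 0.6171 -0.1389]
314 194 204 zmax 0.1946 med [ 0.6223 -0.138   0.1939] ray mid@.192 [ 0.6226 -0.1386]
320 194 204 zmax 0.1953 med [ 0.6277 -0.1376  0.1934] ray mid@.192 [ 0.628  -0.1383]
326 194 204 zmax 0.1954 med [ 0.633  -0.1372  0.1942] ray mid@.192 [ 0.6334 -0.138 ]
332 194 204 zmax 0.1956 med [ 0.6386 -0.1367  0.1944] ray mid@.192 [ 0.6388 -0.1378]
338 187 204 zmax 0.1953 med [ 0.644  -0.1347  0.1927] ray mid@.192 [ 0.6439 -0.1342]
344 192 204 zmax 0.1951 med [ 0.6493 -0.1358  0.1934] ray mid@.192 [ 0.6495 -0.1363]
```

View pics/w7c.png

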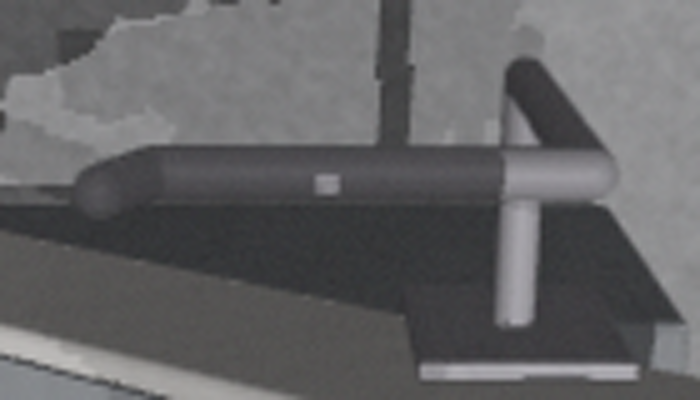

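{"name": "carry_out", "arguments": {"moves": [[[0,0,0.26,-0.3,-0.93,0,1],[0,0,0,-0.3,-0.93,0,1],[0,0,0,-0.3,-0.93,0,1],[0,0,0,-0.3,-0.93,0,1],[0,0,0,-0.3,-0.93,0,1],[0,0,0,-0.3,-0.93,0,1],[0,0,0,-0.3,-0.93,0,1],[0,0,0,-0.3,-0.93,0,1]]]}}

```text
time: 12.88
tool_pos: [0.4842, 0.1537, 0.3154]
tool_rot: [0.0, 1.0, 0.011, -0.001]
contact_force: [1.1, 0.6, 0.1]
gripper_width: 1.002
```

{"name": "carry_out", "arguments": {"moves": [[[0,0,0,-0.3,-0.93,0,1],[0,0,0,-0.3,-0.93,0,1],[0,0,0,-0.3,-0.93,0,1],[0,0,0,-0.2,-0.5,0,1],[0,0,0,0,0,0,1]]]}}

```text
time: 13.3
tool_pos: [0.4366, 0.2858, 0.3154]
tool_rot: [-0.0, 1.0, 0.014, -0.002]
contact_force: [0.7, 0.1, -0.5]
gripper_width: 1.003
```

```bash
python3 -c "
from h import *
togo([.434,.279,.27],frame(1.5))
show('wrist','w8')"
```

```text
t 13.3 p [0.4366 0.2858 0.3154] x [ 1.     0.028 -0.003] y [ 0.028 -1.    -0.   ] z [-0.003  0.    -1.   ] q [ 0.44 -0.23  1.74  0.    1.63  0.41] F [ 0.7  0.1 -0.5] g 1.003
turn/5deg [-0.004  0.038  0.023]
shift/.04 cur axes [-0.065  0.169  1.134] ('final axes', array([-0.069,  0.169,  1.134]))
```

View pics/w8.png

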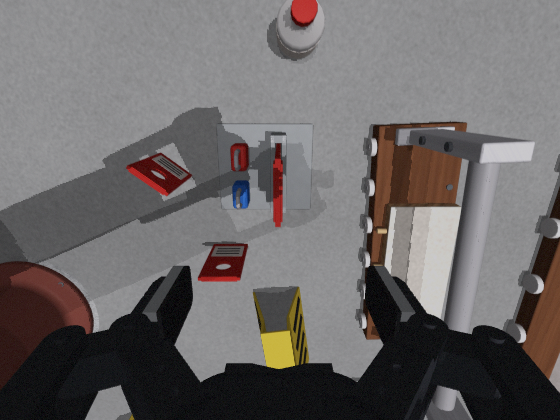

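The tag's edge-on red grip is at (278,190) in its grey stand, padlocks at (240,157) and (241,193), smaller tags at (160,172) and (224,262), and glue at (300,25). Measuring the tag.

Run:
```python
from h import *
f=dict(np.load("w8.npz"));W=cloud(f);Z=W[...,2];m=np.zeros(Z.shape,bool);m[120:240,255:310]=1
t=m&(Z>.138)&(Z<.17);p=W[t];ys,xs=np.nonzero(t)
print(len(p),p.min(0).round(4),p.max(0).round(4),np.median(p,0).round(4),ys.min(),ys.max(),xs.min(),xs.max())
c,wh,a=cv2.minAreaRect(p[:,:2].astype(np.float32));print(c,wh,a)
v=np.linalg.eigh(np.cov(p[:,:2].T))[1][:,1];print("yaw",np.degrees(np.arctan2(-v[0]/v[1],1)))
# pixel edges per row, ray at .148
for r in range(ys.min()+3,ys.max(),8):
    q=xs[ys==r];a=ray(f,q.min()-.5,r,.148);b=ray(f,q.max()+.5,r,.148);print(r,q.min(),q.max(),a[:2].round(4),b[:2].round(4))
s=m&(Z>.05)&(Z<.065);p=W[s];print("slot walls",cv2.minAreaRect(p[:,:2].astype(np.float32)))
b=(Z>.003)&(Z<.012)&(np.abs(W[...,0]-.42)<.12)&(np.abs(W[...,1]-.28)<.1);p=W[b];print("base",cv2.minAreaRect(p[:,:2].astype(np.float32)))
```

```text
623 [0.4281 0.2408 0.139 ] [0.4385 0.3166 0.15  ] [0.4335 0.2824 0.1479] 157 226 273 282
(0.43373480439186096, 0.2786635756492615) (0.009594812989234924, 0.07568684965372086) 1.4197243452072144
yaw 1.1141469071672567
160 275 280 [0.4298 0.3141] [0.4359 0.3142]
168 273 282 [0.4279 0.3057] [0.4382 0.306 ]
176 273 282 [0.4281 0.2973] [0.4385 0.2976]
184 273 282 [0.4283 0.2888] [0.4388 0.2891]
192 273 281 [0.4285 0.2801] [0.438  0.2803]
200 273 281 [0.4287 0.2712] [0.4383 0.2715]
208 273 281 [0.4289 0.2622] [0.4386 0.2625]
216 273 281 [0.4291 0.253 ] [0.4389 0.2533]
224 275 280 [0.4315 0.2437] [0.4381 0.2439]
slot walls ((0.4331209361553192, 0.27841684222221375), (0.020318686962127686, 0.10555481910705566), 2.0040125846862793)
base ((0.3919781744480133, 0.2911766767501831), (0.1844271570444107, 0.1574525088071823), 0.7292642593383789)
```

{"name": "carry_out", "arguments": {"moves": [[[0,0.04,0.03,-0.08,0.17,0.7,1],[0,0,0,0,0,0.9,0.5],[0,0,0,0,0,0.9,0],[0,0,0,0,0,0.9,0],[0,0,0,0,0,0.9,-0.2],[0,0,0,0,0,0.2,-0.2],[0,0,0,0,0,0,-0.2]]]}}

```text
time: 13.93
tool_pos: [0.4341, 0.274, 0.1323]
tool_rot: [0.002, 1.0, 0.009, -0.003]
contact_force: [-1.0, -0.1, 0.3]
gripper_width: 0.398
```

```bash
python3 -c "
from h import *
togo([.4337,.2787,.127],frame(1.4))"
```

```text
t 13.93 p [0.4341 0.274  0.1323] x [ 1.     0.019 -0.005] y [ 0.019 -1.     0.004] z [-0.005 -0.004 -1.   ] q [ 0.42 -0.13  1.96 -0.    1.32  0.4 ] F [-1.  -0.1  0.3] g 0.398
turn/5deg [ 0.043  0.062 -0.067]
shift/.04 cur axes [-0.006 -0.119  0.133] ('final axes', array([-0.006, -0.118,  0.133]))
```

{"name": "carry_out", "arguments": {"moves": [[[0.04,0.06,-0.07,0,-0.11,0.13,-0.3],[0,0,0,0,0,0,-0.3],[0,0,0,0,0,0,-0.3]]]}}

```text
time: 14.18
tool_pos: [0.4377, 0.2813, 0.1334]
tool_rot: [-0.002, 1.0, 0.013, 0.005]
contact_force: [-1.0, -0.2, 0.1]
gripper_width: 0.351
```

```bash
python3 -c "
from h import *
togo([.4337,.2787,.127],frame(1.4));show('wrist','w9')"
```

```text
t 14.18 p [0.4377 0.2813 0.1334] x [1.    0.026 0.011] y [ 0.026 -1.    -0.005] z [ 0.011  0.005 -1.   ] q [ 0.43 -0.13  1.95  0.    1.3   0.4 ] F [-1.  -0.2  0.1] g 0.351
turn/5deg [-0.053 -0.124  0.021]
shift/.04 cur axes [-0.103  0.063  0.16 ] ('final axes', array([-0.101,  0.062,  0.161]))
```

View pics/w9.png

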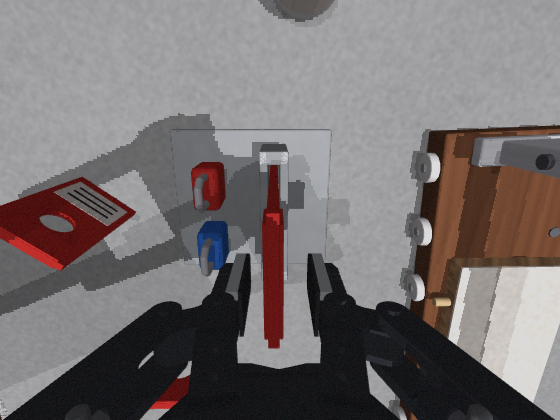

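{"name": "carry_out", "arguments": {"moves": [[[0,0,0,0,0,0,-0.3],[0,0,0,0,0,0,-0.3],[0,0,0,0,0,0,-0.3]]]}}

```text
time: 14.48
tool_pos: [0.4365, 0.2809, 0.1316]
tool_rot: [-0.002, 1.0, 0.013, 0.004]
contact_force: [-0.3, 0.3, -0.4]
gripper_width: 0.345
```

```bash
python3 -c "
from h import *
togo([.4337,.2787,.127],frame(1.4))"
```

```text
t 14.48 p [0.4365 0.2809 0.1316] x [1.    0.026 0.008] y [ 0.026 -1.    -0.004] z [ 0.008  0.004 -1.   ] q [ 0.43 -0.13  1.96  0.    1.3   0.4 ] F [-0.3  0.3 -0.4] g 0.345
turn/5deg [-0.04  -0.092  0.021]
shift/.04 cur axes [-0.073  0.053  0.114] ('final axes', array([-0.072,  0.053,  0.115]))
```

{"name": "carry_out", "arguments": {"moves": [[[0,0,0,0,0,0,-0.3],[0,0,0,0,0,0,-0.3],[0,0,0,0,0,0,-0.3],[0,0,0,0,0,0,-0.3],[0,0,0,0,0,0,-0.3],[0,0,0,0,0,0,-0.3]]]}}

```text
time: 14.98
tool_pos: [0.4361, 0.2806, 0.1308]
tool_rot: [-0.002, 1.0, 0.013, 0.003]
contact_force: [-0.2, -0.3, -1.0]
gripper_width: 0.351
```

```bash
python3 -c "
from h import *
togo([.4337,.2787,.127],frame(1.4))"
```

```text
t 14.98 p [0.4361 0.2806 0.1308] x [1.    0.026 0.007] y [ 0.026 -1.    -0.003] z [ 0.007  0.003 -1.   ] q [ 0.43 -0.12  1.96  0.    1.3   0.4 ] F [-0.2 -0.3 -1. ] g 0.351
turn/5deg [-0.034 -0.078  0.02 ]
shift/.04 cur axes [-0.063  0.047  0.093] ('final axes', array([-0.062,  0.047,  0.094]))
```

{"name": "carry_out", "arguments": {"moves": [[[-0.03,-0.07,0.02,-0.06,0.04,0.09,-0.3],[0,0,0,0,0,0,-0.3],[0,0,0,0,0,0,-0.3],[0,0,0,0,0,0,-0.3],[0,0,0,0,0,0,-0.3],[0,0,0,0,0,0,-0.3]]]}}

```text
time: 15.48
tool_pos: [0.4339, 0.2791, 0.1273]
tool_rot: [-0.0, 1.0, 0.012, 0.0]
contact_force: [-0.1, 0.2, 0.6]
gripper_width: 0.352
```

```bash
python3 -c "
from h import *
togo([.4337,.2787,.127],frame(1.4))"
```

```text
t 15.48 p [0.4339 0.2791 0.1273] x [1.    0.024 0.001] y [ 0.024 -1.    -0.001] z [ 0.001  0.001 -1.   ] q [ 0.43 -0.12  1.96  0.    1.3   0.4 ] F [-0.1  0.2  0.6] g 0.352
turn/5deg [-0.006 -0.011 -0.   ]
shift/.04 cur axes [-0.005  0.009  0.007] ('final axes', array([-0.005,  0.009,  0.007]))
```

Well aligned. Close, settle, and lift straight up (the foot has 50 mm of slot to clear).

{"name": "carry_out", "arguments": {"moves": [[[0,0,0,0,0,0,-0.6],[0,0,0,0,0,0,-1],[0,0,0,0,0,0,-1],[0,0,0,0,0,0,-1],[0,0,0,0,0,0,-1],[0,0,0,0,0,0,-1],[0,0,0,0,0,-0.3,-1],[0,0,0,0,0,-0.5,-1]]]}}

```text
time: 16.15
tool_pos: [0.4328, 0.2781, 0.1572]
tool_rot: [0.001, 1.0, 0.012, -0.001]
contact_force: [2.7, 0.2, -2.0]
gripper_width: 0.098
```

{"name": "carry_out", "arguments": {"moves": [[[0,0,0,0,0,-0.8,-1],[0,0,0,0,0,-0.8,-1],[0,0,0,0,0,-0.8,-1],[0,0,0,0,0,-0.8,-1],[0,0,0,0,0,-0.8,-1],[0,0,0,0,0,0,-1],[0,0,0,0,0,0,-1]]]}}

```text
time: 16.73
tool_pos: [0.4344, 0.2793, 0.3226]
tool_rot: [-0.001, 1.0, 0.012, 0.003]
contact_force: [0.3, -0.4, -1.4]
gripper_width: 0.101
```

```bash
python3 -c "
from h import *
pose();show('wrist','w10');show('scene','s10')"
```

```text
t 16.73 p [0.4344 0.2793 0.3226] x [1.    0.024 0.006] y [ 0.024 -1.    -0.003] z [ 0.005  0.003 -1.   ] q [ 0.43 -0.25  1.75  0.    1.64  0.4 ] F [ 0.3 -0.4 -1.4] g 0.101
```

View pics/w10.png

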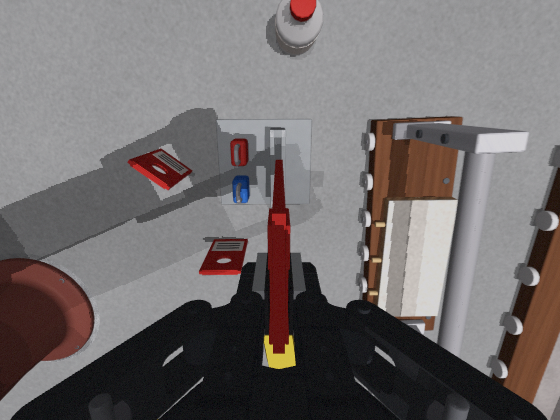

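View pics/s10.png

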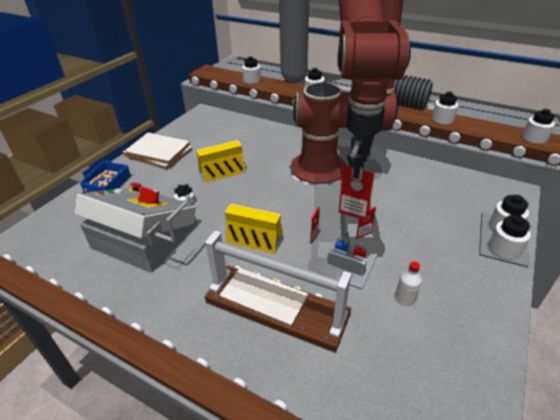

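Run:
```python
from h import *
f=dict(np.load("w10.npz"));W=cloud(f,f["hand_eye"]);M=masks(f["frame"])["red"]
m=np.zeros(M.shape,bool);m[200:355,262:296]=1;m&=M
p=W[m];p=p[p[:,2]<.1]
t=p[p[:,2]<-.01];print(len(t),t.min(0).round(4),t.max(0).round(4),np.median(t,0).round(4))
b=p
for lo in np.arange(-.03,.05,.01):
    s=p[(p[:,2]>lo)&(p[:,2]<lo+.01)]
    if len(s):print(lo.round(3),len(s),s.mean(0).round(4),s[:,0].min().round(4),s[:,0].max().round(4),s[:,1].min().round(4),s[:,1].max().round(4))
togo([.505,-.1445,.33],frame(2.9))
```

```text
2429 [-0.0061 -0.0379 -0.0221] [ 0.0035  0.0375 -0.0184] [-0.0015 -0.0058 -0.0204]
-0.03 1885 [-0.0013 -0.0029 -0.0206] -0.006 0.0035 -0.0379 0.0369
-0.02 544 [-0.0013 -0.0065 -0.0197] -0.0061 0.0035 -0.0375 0.0375
t 16.83 p [0.4331 0.2787 0.3183] x [ 1.     0.024 -0.001] y [ 0.024 -1.     0.   ] z [-0.001 -0.    -1.   ] q [ 0.43 -0.25  1.75  0.    1.64  0.4 ] F [ 0.1 -0.1 -0.7] g 0.104
turn/5deg [ 0.002  0.011 -0.301]
shift/.04 cur axes [ 1.538 10.62  -0.293] ('final axes', array([ 1.259, 10.657, -0.294]))
```

{"name": "carry_out", "arguments": {"moves": [[[0,0,-0.3,0.12,0.95,-0.1,-1],[0,0,0,0.12,0.95,-0.1,-1],[0,0,0,0.12,0.95,-0.1,-1],[0,0,0,0.12,0.95,0,-1],[0,0,0,0.12,0.95,0,-1],[0,0,0,0.12,0.95,0,-1],[0,0,0,0.12,0.95,0,-1],[0,0,0,0.12,0.95,0,-1]]]}}

```text
time: 17.5
tool_pos: [0.4854, -0.0246, 0.3286]
tool_rot: [-0.001, 1.0, 0.025, -0.002]
contact_force: [1.3, 1.2, -0.9]
gripper_width: 0.1
```

{"name": "carry_out", "arguments": {"moves": [[[0,0,0,0.1,0.9,0,-1],[0,0,0,0.1,0.9,0,-1],[0,0,0,0.1,0.9,0,-1],[0,0,0,0,0.35,0,-1],[0,0,0,0,0,0,-1],[0,0,0,0,0,0,-1],[0,0,0,0,0,0,-1]]]}}

```text
time: 18.08
tool_pos: [0.5041, -0.143, 0.3299]
tool_rot: [-0.001, 1.0, 0.026, -0.001]
contact_force: [0.1, 0.7, -0.0]
gripper_width: 0.104
```

```bash
python3 -c "
from h import *
togo([.505,-.1445,.2206],frame(2.9))"
```

```text
t 18.08 p [ 0.5041 -0.143   0.3299] x [ 0.999  0.051 -0.001] y [ 0.051 -0.999 -0.002] z [-0.001  0.002 -1.   ] q [-0.42 -0.23  1.71  0.    1.66 -0.47] F [ 0.1  0.7 -0. ] g 0.104
turn/5deg [-0.023  0.012  0.009]
shift/.04 cur axes [0.023 0.043 2.732] ('final axes', array([0.02 , 0.038, 2.732]))
```

Lower to hole height (2.73) in steps and then settle.

{"name": "carry_out", "arguments": {"moves": [[[-0.02,0.01,0,0,0.04,0.8,-1],[0,0,0,0,0,0.8,-1],[0,0,0,0,0,0.7,-1],[0,0,0,0,0,0.4,-1],[0,0,0,0,0,0,-1],[0,0,0,0,0,0,-1],[0,0,0,0,0,0,-1],[0,0,0,0,0,0,-1]]]}}

```text
time: 18.75
tool_pos: [0.5059, -0.1457, 0.2256]
tool_rot: [0.001, 1.0, 0.026, 0.003]
contact_force: [0.7, -0.5, 0.3]
gripper_width: 0.102
```

```bash
python3 -c "
from h import *
togo([.505,-.1445,.2206],frame(2.9));show('wrist','w11');show('scene','s11')
im=cv2.imread('pics/s11.png')[90:300,60:340];cv2.imwrite('pics/s11c.png',cv2.resize(im,None,fx=2.8,fy=2.8,interpolation=cv2.INTER_CUBIC))"
```

```text
t 18.75 p [ 0.5059 -0.1457  0.2256] x [0.999 0.051 0.005] y [ 0.051 -0.999  0.003] z [ 0.005 -0.003 -1.   ] q [-0.42 -0.19  1.85 -0.    1.47 -0.47] F [ 0.7 -0.5  0.3] g 0.102
turn/5deg [ 0.034 -0.06   0.009]
shift/.04 cur axes [-0.023 -0.032  0.124] ('final axes', array([-0.022, -0.032,  0.124]))
```

View pics/w11.png

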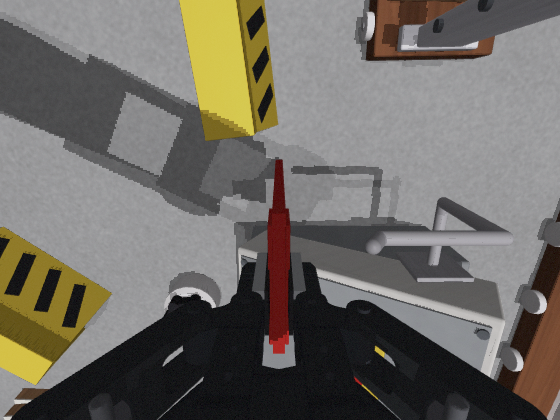

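View pics/s11c.png

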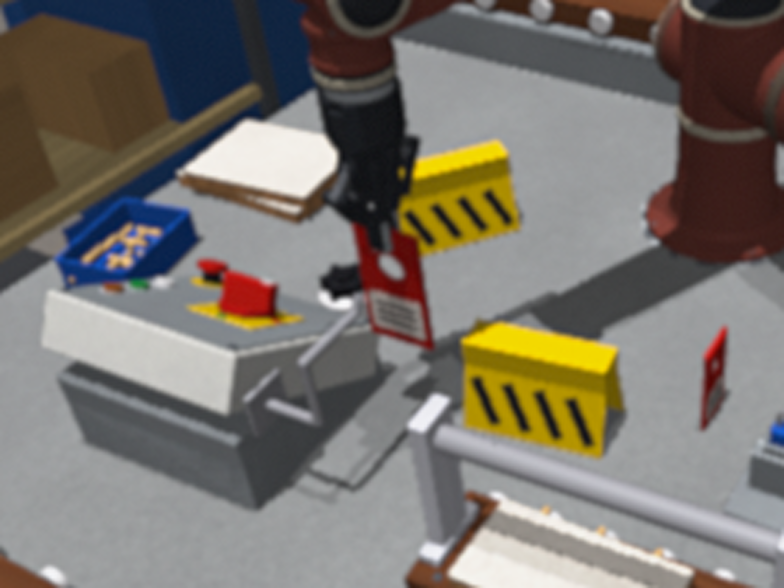

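```bash
cat > hk.py <<'E'
from h import *
import sys
f=dict(np.load(sys.argv[1]));W=cloud(f,f["hand_eye"]);x0=float(sys.argv[2])
m=(abs(W[...,1])<.03)&(W[...,2]>0.0)&(W[...,2]<.05)&(W[...,0]>x0)
for a in np.arange(.03,.16,.01):
    s=W[m&(W[...,0]>a)&(W[...,0]<a+.01)]
    if len(s)>4:print(a.round(3),len(s),"y",s[:,1].min().round(4),s[:,1].max().round(4),"zmin",s[:,2].min().round(4))
togo([.505,-.1445,.2206],frame(2.9))
E
python3 hk.py w11.npz .03
```

```text
0.05 275 y -0.0062 0.0032 zmin 0.0181
0.06 212 y -0.0063 0.003 zmin 0.0221
0.07 249 y -0.0062 0.0032 zmin 0.0296
0.08 252 y -0.0063 0.0034 zmin 0.03
0.09 250 y -0.0061 0.003 zmin 0.0302
0.1 259 y -0.0062 0.0036 zmin 0.0298
0.11 248 y -0.006 0.0032 zmin 0.0299
0.12 248 y -0.006 0.0031 zmin 0.0302
0.13 286 y -0.0059 0.003 zmin 0.0302
0.14 203 y -0.0061 0.003 zmin 0.0304
t 18.85 p [ 0.5057 -0.146   0.2252] x [0.999 0.051 0.005] y [ 0.051 -0.999  0.003] z [ 0.005 -0.003 -1.   ] q [-0.42 -0.19  1.85 -0.    1.47 -0.47] F [-0.1  0.1 -1.2] g 0.1
turn/5deg [ 0.032 -0.054  0.004]
shift/.04 cur axes [-0.017 -0.038  0.114] ('final axes', array([-0.016, -0.037,  0.114]))
```

{"name": "carry_out", "arguments": {"moves": [[[0.03,-0.05,0,0,-0.037,0.115,-1],[0,0,0,0,0,0,-1],[0,0,0,0,0,0,-1],[0,0,0,0,0,0,-1],[0,0,0,0,0,0,-1],[0,0,0,0.3,0,0,-1],[0,0,0,0.3,0,0,-1],[0,0,0,0.3,0,0,-1]]]}}

```text
time: 19.52
tool_pos: [0.5411, -0.1426, 0.2185]
tool_rot: [-0.001, 1.0, 0.025, -0.001]
contact_force: [0.1, 0.7, -0.7]
gripper_width: 0.098
```

```bash
python3 -c "
from h import *
togo([.6045,-.1395,.2206],frame(2.9));show('wrist','w12')"; python3 hk.py w12.npz .01 | grep zmin
```

```text
t 19.52 p [ 0.5411 -0.1426  0.2185] x [ 0.999  0.05  -0.002] y [ 0.05  -0.999 -0.001] z [-0.003  0.001 -1.   ] q [-0.39 -0.09  1.78  0.    1.46 -0.44] F [ 0.1  0.7 -0.7] g 0.098
turn/5deg [-0.014  0.028 -0.005]
shift/.04 cur axes [ 1.587  0.002 -0.057] ('final axes', array([ 1.587,  0.002, -0.053]))
0.03 261 y -0.0049 0.004 zmin 0.0219
0.04 275 y -0.0048 0.0052 zmin 0.0225
0.05 274 y -0.0049 0.0051 zmin 0.022
0.06 279 y -0.0049 0.005 zmin 0.0222
0.07 280 y -0.0048 0.0053 zmin 0.0216
0.08 283 y -0.0049 0.0051 zmin 0.0223
0.09 277 y -0.0049 0.005 zmin 0.0223
0.1 467 y -0.0049 0.0052 zmin 0.022
0.11 34 y -0.004 0.0035 zmin 0.0235
```

View pics/w12.png

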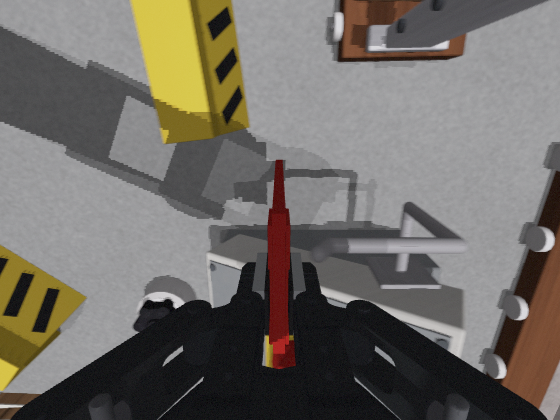

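{"name": "carry_out", "arguments": {"moves": [[[0,0.02,0,0,0,-0.05,-1],[0,0,0,0,0,0,-1],[0,0,0,0,0,0,-1],[0,0,0,0,0,0,-1],[0,0,0,0,0,0,-1],[0,0,0,0,0,0,-1]]]}}

```text
time: 20.07
tool_pos: [0.5404, -0.1426, 0.2204]
tool_rot: [-0.001, 1.0, 0.025, -0.0]
contact_force: [0.3, -0.7, -0.2]
gripper_width: 0.103
```

```bash
python3 -c "
from h import *
togo([.6045,-.1395,.2206],frame(2.9));show('wrist','w13')"; python3 hk.py w13.npz .01 | grep zmin
```

```text
t 20.07 p [ 0.5404 -0.1426  0.2204] x [ 0.999  0.05  -0.001] y [ 0.05  -0.999 -0.001] z [-0.001  0.001 -1.   ] q [-0.39 -0.1   1.78  0.    1.46 -0.44] F [ 0.3 -0.7 -0.2] g 0.103
turn/5deg [-0.014  0.01  -0.003]
shift/.04 cur axes [ 1.604  0.004 -0.006] ('final axes', array([ 1.604,  0.005, -0.005]))
0.03 250 y -0.0048 0.0046 zmin 0.0227
0.04 261 y -0.0049 0.0047 zmin 0.0244
0.05 262 y -0.0046 0.0042 zmin 0.0238
0.06 259 y -0.0046 0.0043 zmin 0.0244
0.07 257 y -0.0047 0.0041 zmin 0.0244
0.08 259 y -0.0047 0.0044 zmin 0.024
0.09 267 y -0.0047 0.0042 zmin 0.0246
0.1 418 y -0.0047 0.0044 zmin 0.0244
0.11 56 y -0.0043 0.0033 zmin 0.0254
```

{"name": "carry_out", "arguments": {"moves": [[[0,0,0,0.2,0,-0.01,-1],[0,0,0,0.2,0,0,-1],[0,0,0,0.2,0,0,-1],[0,0,0,0.2,0,0,-1]]]}}

```text
time: 20.45
tool_pos: [0.5737, -0.1408, 0.2207]
tool_rot: [-0.001, 1.0, 0.025, -0.0]
contact_force: [-0.5, -0.5, -0.7]
gripper_width: 0.097
```

```bash
python3 -c "
from h import *
togo([.6045,-.1395,.2206],frame(2.9));show('wrist','w14');show('scene','s14')
im=cv2.imread('pics/s14.png')[90:300,60:340];cv2.imwrite('pics/s14c.png',cv2.resize(im,None,fx=2.8,fy=2.8,interpolation=cv2.INTER_CUBIC))"; python3 hk.py w14.npz .01 | grep zmin
```

```text
t 20.45 p [ 0.5737 -0.1408  0.2207] x [ 0.999  0.051 -0.001] y [ 0.051 -0.999 -0.001] z [-0.001  0.001 -1.   ] q [-0.37 -0.02  1.7   0.    1.46 -0.42] F [-0.5 -0.5 -0.7] g 0.097
turn/5deg [-0.015  0.008  0.001]
shift/.04 cur axes [0.77  0.006 0.002] ('final axes', array([0.77 , 0.005, 0.003]))
0.03 258 y -0.0047 0.0045 zmin 0.0246
0.04 262 y -0.0047 0.0051 zmin 0.0245
0.05 256 y -0.0048 0.0045 zmin 0.0244
0.06 264 y -0.0046 0.0042 zmin 0.0244
0.07 374 y -0.0047 0.0046 zmin 0.0248
```

View pics/s14c.png

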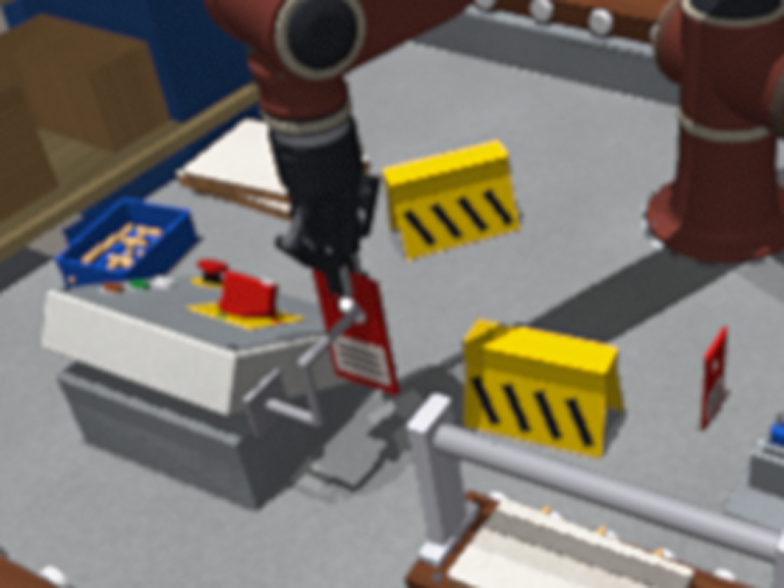

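The hook tip is through the tag's hole without contact. Advance to mid-rod, then lower.

{"name": "carry_out", "arguments": {"moves": [[[0,0,0,0.25,0,0,-1],[0,0,0,0.25,0,0,-1],[0,0,0,0.22,0,0,-1],[0,0,0,0,0,0.1,-1],[0,0,0,0,0,0.14,-1],[0,0,0,0,0,0.14,-1],[0,0,0,0,0,0,-1],[0,0,0,0,0,0,-1]]]}}

```text
time: 21.22
tool_pos: [0.6008, -0.1394, 0.2048]
tool_rot: [-0.001, 1.0, 0.025, -0.001]
contact_force: [0.4, -0.6, -0.8]
gripper_width: 0.1
```

```bash
python3 -c "
from h import *
togo([.6045,-.1395,.2050],frame(2.9))"
```

```text
t 21.22 p [ 0.6008 -0.1394  0.2048] x [ 0.999  0.05  -0.002] y [ 0.05  -0.999 -0.002] z [-0.002  0.002 -1.   ] q [-0.35  0.05  1.66  0.    1.43 -0.4 ] F [ 0.4 -0.6 -0.8] g 0.1
turn/5deg [-0.019  0.024 -0.002]
shift/.04 cur axes [ 0.092  0.008 -0.004] ('final axes', array([ 0.092,  0.008, -0.004]))
```

{"name": "carry_out", "arguments": {"moves": [[[0,0,0,0.05,0,0.03,-1],[0,0,0,0,0,0.02,-1],[0,0,0,0,0,0,-1],[0,0,0,0,0,0,-1]]]}}

```text
time: 21.55
tool_pos: [0.6034, -0.1394, 0.2042]
tool_rot: [-0.001, 1.0, 0.025, -0.0]
contact_force: [-3.4, -0.5, 3.5]
gripper_width: 0.105
```

{"name": "carry_out", "arguments": {"moves": [[[0,0,0,0,0,0,-0.7],[0,0,0,0,0,0,-0.6],[0,0,0,0,0,0,-0.4],[0,0,0,0,0,0,-0.4],[0,0,0,0,0,0,-0.4],[0,0,0,0,0,0,-0.4]]]}}

```text
time: 22.05
tool_pos: [0.6033, -0.1393, 0.2032]
tool_rot: [-0.001, 1.0, 0.025, -0.001]
contact_force: [-0.6, -0.2, -0.0]
gripper_width: 0.299
```

```bash
python3 -c "
from h import *
pose();show('wrist','w15');show('scene','s15')
im=cv2.imread('pics/s15.png')[90:300,60:340];cv2.imwrite('pics/s15c.png',cv2.resize(im,None,fx=2.8,fy=2.8,interpolation=cv2.INTER_CUBIC))"
```

```text
t 22.05 p [ 0.6033 -0.1393  0.2032] x [ 0.999  0.051 -0.001] y [ 0.051 -0.999 -0.001] z [-0.001  0.001 -1.   ] q [-0.35  0.06  1.65  0.    1.43 -0.4 ] F [-0.6 -0.2 -0. ] g 0.299
```

View pics/s15c.png

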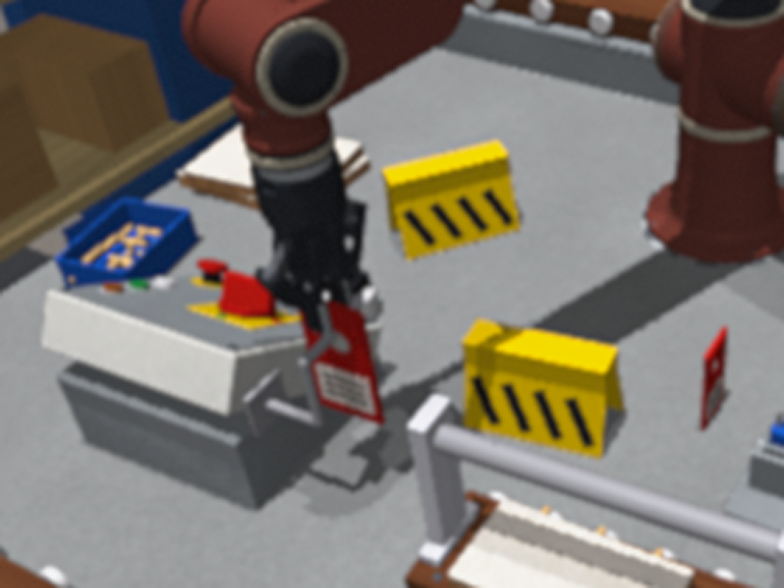

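View pics/w15.png

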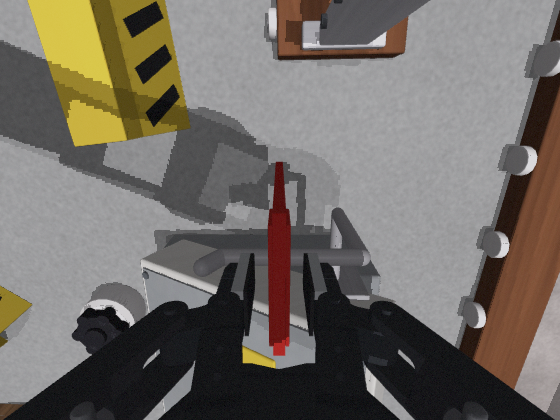

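The tag is on the rod, with fingers open on both sides of it ((245,300), (313,300)). I'll retract straight up.

{"name": "carry_out", "arguments": {"moves": [[[0,0,0,0,0,-0.3,-0.4],[0,0,0,0,0,-0.5,-0.4],[0,0,0,0,0,-0.8,-0.4],[0,0,0,0,0,-0.9,-0.4],[0,0,0,0,0,-0.6,0.5],[0,0,0,0,0,0,1],[0,0,0,0,0,0,1]]]}}

```text
time: 22.73
tool_pos: [0.6045, -0.1398, 0.3314]
tool_rot: [0.0, 1.0, 0.025, 0.002]
contact_force: [0.0, 0.5, -0.4]
gripper_width: 0.712
```

```bash
python3 -c "
from h import *
togo([.449,-.013,.31],frame(9.7));show('wrist','w16');show('scene','s16')
im=cv2.imread('pics/s16.png')[90:300,60:340];cv2.imwrite('pics/s16c.png',cv2.resize(im,None,fx=2.8,fy=2.8,interpolation=cv2.INTER_CUBIC))"
```

```text
t 22.73 p [ 0.6045 -0.1398  0.3314] x [0.999 0.051 0.005] y [ 0.051 -0.999  0.001] z [ 0.005 -0.001 -1.   ] q [-0.35 -0.    1.5   0.    1.64 -0.4 ] F [ 0.   0.5 -0.4] g 0.712
turn/5deg [ 0.015 -0.052 -1.361]
shift/.04 cur axes [-3.725 -3.364  0.515] ('final axes', array([-3.298, -3.78 ,  0.536]))
```

View pics/s16c.png

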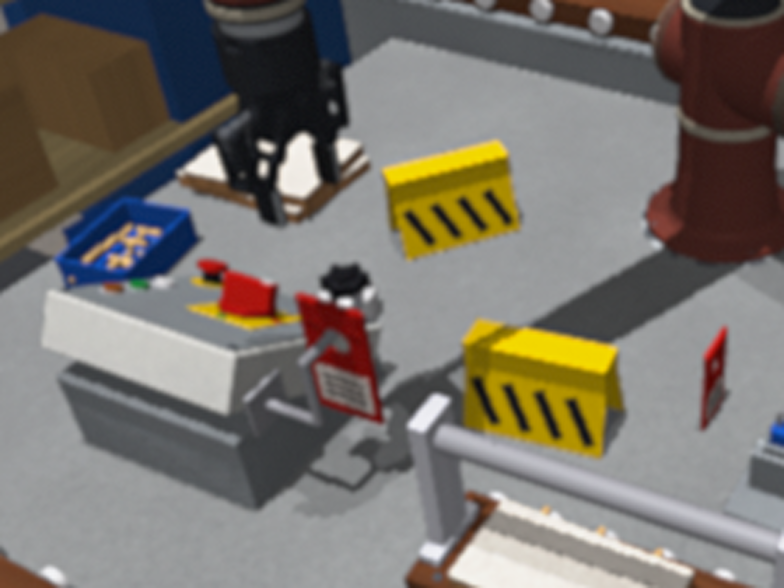

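View pics/w16.png

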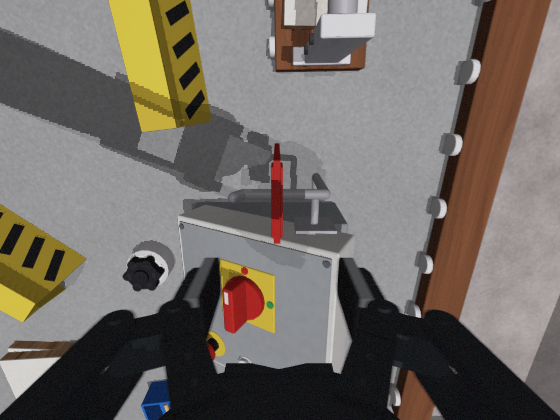

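The tag hangs on the hook, released (red strip at (277,205) across the rod). Now over the sign.

{"name": "carry_out", "arguments": {"moves": [[[0,0,-0.7,0,0,0,1],[0,-0.05,-0.66,0,0,0,1],[0,0,0,-0.6,-0.7,0,1],[0,0,0,-0.6,-0.7,0,1],[0,0,0,-0.6,-0.7,0,1],[0,0,0,-0.6,-0.7,0.1,1],[0,0,0,-0.6,-0.7,0.2,1],[0,0,0,-0.3,-0.28,0.2,1]]]}}

```text
time: 23.5
tool_pos: [0.445, -0.0105, 0.3066]
tool_rot: [-0.001, 0.996, 0.085, -0.004]
contact_force: [0.7, -1.1, 0.0]
gripper_width: 0.996
```

{"name": "carry_out", "arguments": {"moves": [[[0,0,0,0,0,0,1],[0,0,0,0,0,0,1],[0,0,0,0,0,0,1],[0,0,0,0,0,0,1]]]}}

```text
time: 23.83
tool_pos: [0.4485, -0.0133, 0.3083]
tool_rot: [-0.001, 0.996, 0.084, -0.003]
contact_force: [1.0, -0.4, -0.0]
gripper_width: 0.998
```

Run:
```python
from h import *
togo([.449,-.013,.31],frame(9.7));f,s=show('wrist','w17')
W=cloud(f);Z=W[...,2];M=masks(f["frame"])["yellow"]
m=M&(Z>.1)&(Z<.12)&(abs(W[...,0]-.45)<.1)&(abs(W[...,1]+.013)<.11);p=W[m];print(len(p),np.median(p,0).round(4),p.min(0).round(4),p.max(0).round(4),cv2.minAreaRect(p[:,:2].astype(np.float32)))
v=np.linalg.eigh(np.cov(p[:,:2].T))[1][:,1];print("yaw",np.degrees(np.arctan2(-v[0]/v[1],1)))
# bar and posts
m=(Z>.172)&(Z<.187)&(W[...,0]>.55);p=W[m]
if len(p):
    a=np.polyfit(p[:,1],p[:,0],1);print("bar",a,np.polyval(a,.17),len(p))
```

```text
t 23.83 p [ 0.4485 -0.0133  0.3083] x [ 0.986  0.168 -0.006] y [ 0.168 -0.986 -0.002] z [-0.006  0.001 -1.   ] q [-0.2  -0.41  1.9  -0.    1.67 -0.36] F [ 1.  -0.4 -0. ] g 0.998
turn/5deg [-0.019  0.065 -0.01 ]
shift/.04 cur axes [ 0.014 -0.005 -0.044] ('final axes', array([ 0.014, -0.005, -0.044]))
4842 [ 0.4471 -0.0057  0.1077] [ 0.4151 -0.0946  0.1049] [0.4807 0.0672 0.1102] ((0.4481409192085266, -0.013847418129444122), (0.04190116375684738, 0.15927669405937195), 9.422691345214844)
yaw 9.577101700647654
bar [-0.06835458  0.64811504] 0.6364947618231455 5519
```

View pics/w17.png

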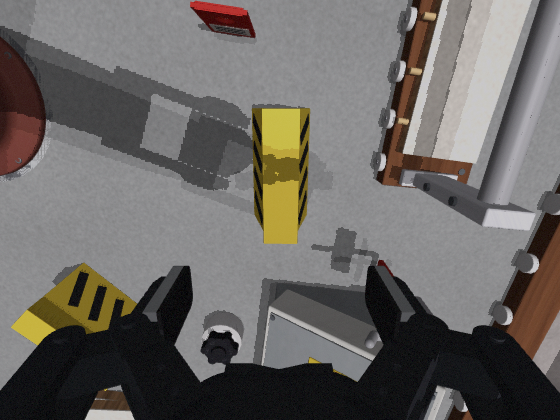

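The sign is aligned in the wrist view, its ridge centred at (281,175). Descending.

{"name": "carry_out", "arguments": {"moves": [[[-0.02,0.06,-0.01,0.0,0,0.8,1],[0,0,0,0,0,0.9,1],[0,0,0,0,0,0.9,1],[0,0,0,0,0,0.9,1],[0,0,0,0,0,0.7,1],[0,0,0,0,0,0.5,1],[0,0,0,0,0,0.3,1],[0,0,0,0,0,0.1,1]]]}}

```text
time: 24.55
tool_pos: [0.4466, -0.0129, 0.102]
tool_rot: [-0.001, 0.996, 0.085, -0.002]
contact_force: [-0.6, 0.7, -0.4]
gripper_width: 1.002
```

{"name": "carry_out", "arguments": {"moves": [[[0,0,0,0,0,0,1],[0,0,0,0,0,0,1],[0,0,0,0,0,0,1],[0,0,0,0,0,0,1],[0,0,0,0,0,0,1]]]}}

```text
time: 24.97
tool_pos: [0.4486, -0.0129, 0.1057]
tool_rot: [0.0, 0.996, 0.085, 0.001]
contact_force: [-0.6, 0.5, 0.3]
gripper_width: 1.002
```

Run:
```python
from h import *
togo([.4483,-.0138,.083],frame(9.6));f,s=show('wrist','w18')
```

```text
t 24.97 p [ 0.4486 -0.0129  0.1057] x [0.986 0.169 0.002] y [ 0.169 -0.986  0.001] z [ 0.002 -0.001 -1.   ] q [-0.19 -0.28  2.13 -0.    1.28 -0.36] F [-0.6  0.5  0.3] g 1.002
turn/5deg [ 0.012 -0.027  0.03 ]
shift/.04 cur axes [-0.012  0.022  0.568] ('final axes', array([-0.01 ,  0.022,  0.568]))
```

View pics/w18.png

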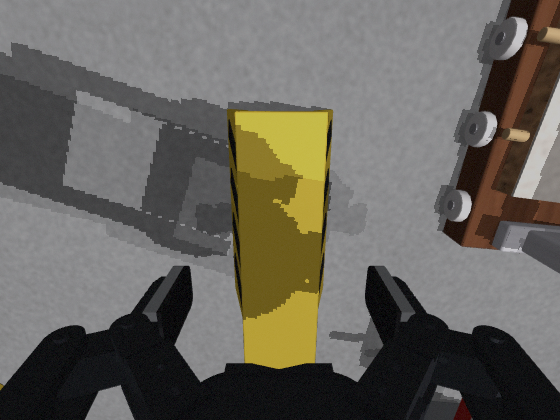

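The sign is centred between the fingers. I'll go down the remaining 0.57, settle and close.

{"name": "carry_out", "arguments": {"moves": [[[0.01,-0.03,0.03,0,0.02,0.3,1],[0,0,0,0,0,0.27,0.6],[0,0,0,0,0,0,0.4],[0,0,0,0,0,0,0.4],[0,0,0,0,0,0,0.4],[0,0,0,0,0,0,0.4],[0,0,0,0,0,0,0.4]]]}}

```text
time: 25.6
tool_pos: [0.4481, -0.0135, 0.082]
tool_rot: [-0.0, 0.996, 0.084, -0.001]
contact_force: [-0.3, -1.0, -0.7]
gripper_width: 0.702
```

Run:
```python
from h import *
togo([.4483,-.0138,.083],frame(9.6))
```

```text
t 25.6 p [ 0.4481 -0.0135  0.082 ] x [ 0.986  0.167 -0.002] y [ 0.167 -0.986 -0.   ] z [-0.002  0.    -1.   ] q [-0.2  -0.24  2.15 -0.    1.24 -0.36] F [-0.3 -1.  -0.7] g 0.702
turn/5deg [-0.005  0.022 -0.   ]
shift/.04 cur axes [ 0.005  0.008 -0.026] ('final axes', array([ 0.005,  0.008, -0.026]))
```

{"name": "carry_out", "arguments": {"moves": [[[0,0,0,0,0,0,0],[0,0,0,0,0,0,-0.3],[0,0,0,0,0,0,-1],[0,0,0,0,0,0,-1],[0,0,0,0,0,0,-1],[0,0,0,0,0,-0.2,-1],[0,0,0,0,0,-0.5,-1],[0,0,0,0,0,-0.7,-1]]]}}

```text
time: 26.27
tool_pos: [0.4449, -0.013, 0.1349]
tool_rot: [-0.001, 0.996, 0.084, -0.005]
contact_force: [1.0, -0.4, -1.9]
gripper_width: 0.483
```

{"name": "carry_out", "arguments": {"moves": [[[0,0,0,0,0,-0.8,-1],[0,0,0,0,0,-0.8,-1],[0,0,0,0,0,-0.8,-1],[0,0,0,0,0,-0.8,-1],[0,0,0,0,0,-0.8,-1],[0,0,0,0,0,-0.6,-1],[0,0,0,0,0,0,-1],[0,0,0,0,0,0,-1]]]}}

```text
time: 26.93
tool_pos: [0.4486, -0.0136, 0.3227]
tool_rot: [0.0, 0.996, 0.084, -0.0]
contact_force: [0.4, 0.6, -2.5]
gripper_width: 0.483
```

Run:
```python
from h import *
pose();f,s=show('wrist','w19');show('scene','s19')
W=cloud(f,f["hand_eye"]);M=masks(f["frame"])["yellow"]
m=M&(abs(W[...,0])<.05)&(W[...,2]<0);p=W[m];print(len(p),np.median(p,0),p.min(0),p.max(0),cv2.minAreaRect(p[:,:2].astype(np.float32)))
im=cv2.imread('pics/s19.png')[60:340,60:420];cv2.imwrite('pics/s19c.png',cv2.resize(im,None,fx=2.1,fy=2.1,interpolation=cv2.INTER_CUBIC))
```

```text
t 26.93 p [ 0.4486 -0.0136  0.3227] x [ 0.986  0.167 -0.001] y [ 0.167 -0.986  0.   ] z [-0.001 -0.    -1.   ] q [-0.2  -0.42  1.88 -0.    1.69 -0.36] F [ 0.4  0.6 -2.5] g 0.483
25019 [-0.00114794 -0.03338035 -0.02570388] [-0.02229934 -0.07978903 -0.07475769] [ 0.01983842  0.04176784 -0.02346245] ((-0.0011907033622264862, -0.019017953425645828), (0.12156817317008972, 0.0421176441013813), 89.8912124633789)
```

View pics/s19c.png

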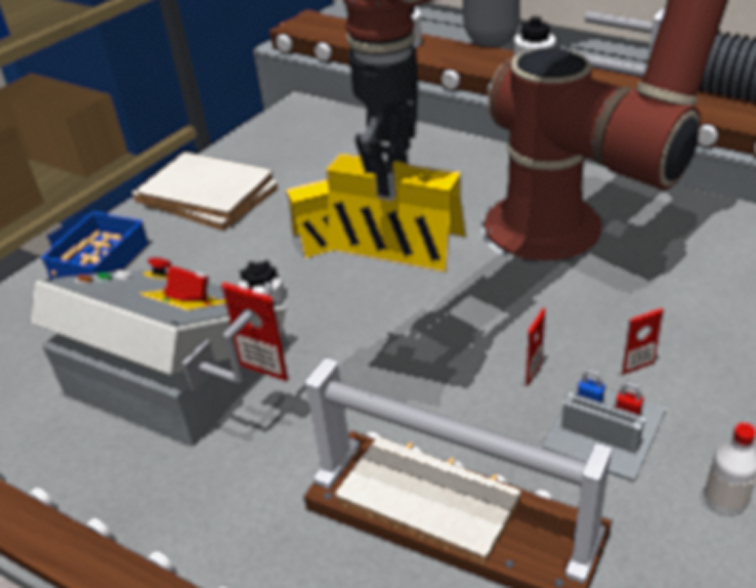

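View pics/w19.png

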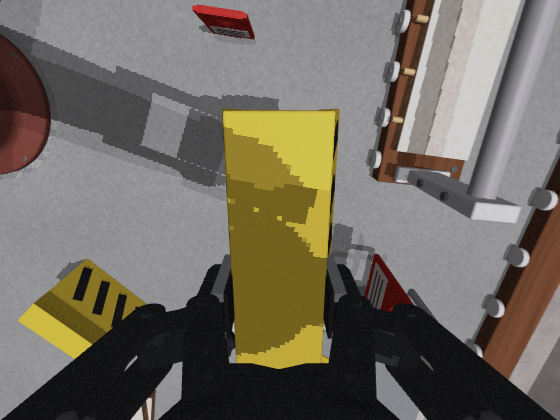

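{"name": "carry_out", "arguments": {"moves": [[[0,0,0.57,0,0,-0.3,-1],[0,0,0.57,0,0,-0.1,-1],[0,0,0,0.35,-0.7,0,-1],[0,0,0,0.35,-0.7,0,-1],[0,0,0,0.35,-0.7,0,-1],[0,0,0,0.35,-0.7,0,-1],[0,0,0,0.35,-0.7,0,-1],[0,0,0,0.35,-0.7,0,-1]]]}}

```text
time: 27.7
tool_pos: [0.5201, 0.1612, 0.3341]
tool_rot: [0.0, 0.999, 0.034, -0.004]
contact_force: [0.2, -1.1, -1.2]
gripper_width: 0.479
```

{"name": "carry_out", "arguments": {"moves": [[[0,0,0,0.2,-0.3,0,-1],[0,0,0,0,0,0,-1],[0,0,0,0,0,0,-1],[0,0,0,0,0,0,-1]]]}}

```text
time: 28.03
tool_pos: [0.5272, 0.1716, 0.3356]
tool_rot: [0.0, 0.999, 0.034, -0.003]
contact_force: [0.3, -0.2, -1.2]
gripper_width: 0.479
```

```bash
cat > bar.py <<'E'
from h import *
import sys
n=sys.argv[1]
togo([.64,.17,.335],frame(3.9));f,s=show('wrist',n)
W=cloud(f);Z=W[...,2];T=cloud(f,f["hand_eye"])
m=(Z>.165)&(Z<.186)&(W[...,0]>.59)&(W[...,0]<.70)&(W[...,1]<.32)&(W[...,1]>.02);
ys,xs=np.nonzero(m);P=[]
for y in range(ys.min(),ys.max()+1,4):
    c=xs[ys==y]
    if len(c)>8:
        # silhouette edges -> axis (ray-plane at bar axis z .167)
        u=(c.min()+c.max())/2;k=ray(f,u,y,.167);P.append(k);w=ray(f,c.max()+.5,y,.167)[0]-ray(f,c.min()-.5,y,.167)[0]
        if y%16==0 or 1: pass
P=np.array(P);a=np.polyfit(P[:,1],P[:,0],1);r=P[:,0]-np.polyval(a,P[:,1]);P=P[abs(r)<.004];a=np.polyfit(P[:,1],P[:,0],1)
print("bar axis fit",a,"yaw",-np.degrees(np.arctan(a[0])),"x@.17",np.polyval(a,.171),len(P),P[:,1].min(),P[:,1].max(),"width",w)
p=W[m];print("zmax pct",np.percentile(p[:,2],[50,95,99]))
t=m&(Z>.176);p=W[t];a=np.polyfit(p[:,1],p[:,0],1);print("top pts",a,np.polyval(a,.171),len(p))
m=(Z>.188)&(Z<.21)&(W[...,0]>.58);p=W[m]
for s_ in (p[:,1]>.17,p[:,1]<.17):
    if s_.sum()>20: print("post",p[s_].min(0).round(4),p[s_].max(0).round(4),p[s_].mean(0).round(4))
E
python3 bar.py w20
```

```text
t 28.03 p [0.5272 0.1716 0.3356] x [ 0.998  0.068 -0.006] y [ 0.068 -0.998  0.   ] z [-0.006 -0.001 -1.   ] q [ 0.18 -0.15  1.64  0.    1.66  0.11] F [ 0.3 -0.2 -1.2] g 0.479
turn/5deg [ 0.005  0.068 -0.005]
shift/.04 cur axes [ 2.811e+00  2.310e-01 -2.000e-03] ('final axes', array([2.811, 0.232, 0.014]))
bar axis fit [-0.07264007  0.65426181] yaw 4.154672381061369 x@.17 0.6418403535951378 68 0.03411557036958024 0.319922309312823 width 0.013272910647266878
zmax pct [0.17791098 0.18034454 0.18097644]
top pts [-0.07016174  0.65233656] 0.6403389065840406 4990
post [0.6066 0.3242 0.188 ] [0.6523 0.3416 0.197 ] [0.6286 0.3326 0.1941]
```

View pics/w20.png

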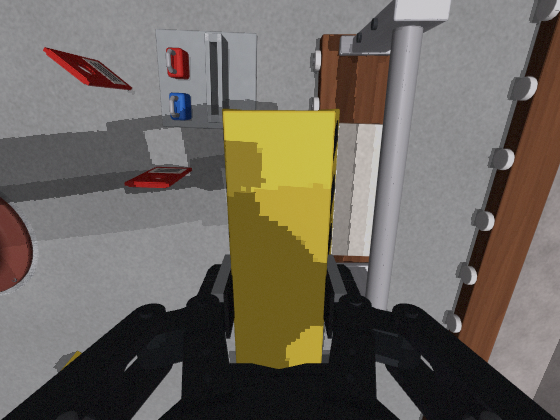

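{"name": "carry_out", "arguments": {"moves": [[[0,0.06,0,0.5,0.05,0,-1],[0,0,0,0.6,0.05,0,-1],[0,0,0,0.6,0.05,0,-1],[0,0,0,0.6,0.05,0,-1],[0,0,0,0.4,0,0,-1],[0,0,0,0.15,0,0,-1],[0,0,0,0,0,0,-1],[0,0,0,0,0,0,-1]]]}}

```text
time: 28.75
tool_pos: [0.6417, 0.1713, 0.3375]
tool_rot: [-0.0, 0.999, 0.034, 0.001]
contact_force: [0.2, 0.4, -1.6]
gripper_width: 0.48
```

{"name": "carry_out", "arguments": {"moves": [[[0,0,0,0,0,0,-1],[0,0,0,0,0,0,-1],[0,0,0,0,0,0,-1],[0,0,0,0,0,0,-1]]]}}

```text
time: 29.08
tool_pos: [0.6418, 0.1722, 0.338]
tool_rot: [-0.0, 0.999, 0.034, 0.002]
contact_force: [-0.1, 0.6, -2.9]
gripper_width: 0.478
```

```bash
python3 bar.py w21; python3 -c "
from h import *
togo([.6415,.171,.27],frame(4.0))
show('top','t21');show('scene','s21')
im=cv2.imread('pics/s21.png')[60:360,160:460];cv2.imwrite('pics/s21c.png',cv2.resize(im,None,fx=2,fy=2,interpolation=cv2.INTER_CUBIC))"
```

```text
t 29.08 p [0.6418 0.1722 0.338 ] x [0.998 0.068 0.003] y [ 0.068 -0.998 -0.   ] z [ 0.003  0.001 -1.   ] q [0.15 0.1  1.38 0.   1.65 0.08] F [-0.1  0.6 -2.9] g 0.478
turn/5deg [-0.005 -0.035  0.003]
shift/.04 cur axes [-0.049  0.051  0.075] ('final axes', array([-0.049,  0.051,  0.075]))
bar axis fit [-0.07700409  0.65534424] yaw 4.403319452439838 x@.17 0.6421765459918336 21 0.2509712744807735 0.319926227752509 width 0.025458760053934104
zmax pct [0.17791601 0.18024357 0.18085205]
top pts [-0.06552022  0.65201444] 0.6408104834000725 1658
post [0.6083 0.3242 0.188 ] [0.6528 0.3358 0.1968] [0.6304 0.3294 0.194 ]
t 29.13 p [0.6419 0.1722 0.338 ] x [0.998 0.068 0.003] y [ 0.068 -0.998 -0.   ] z [ 0.003  0.001 -1.   ] q [0.15 0.1  1.38 0.   1.65 0.08] F [ 0.2  0.1 -2.1] g 0.481
turn/5deg [-0.005 -0.035 -0.017]
shift/.04 cur axes [-0.018  0.03   1.699] ('final axes', array([-0.012,  0.029,  1.699]))
```

View pics/w21.png

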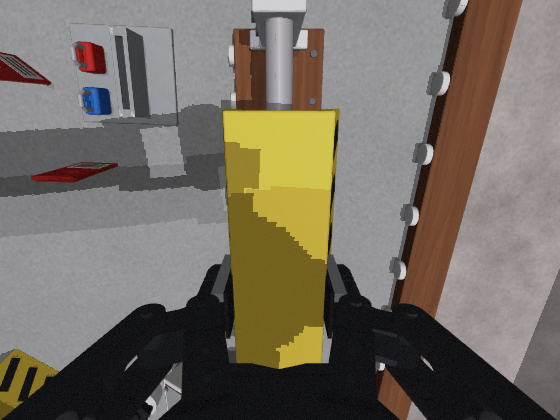

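View pics/s21c.png

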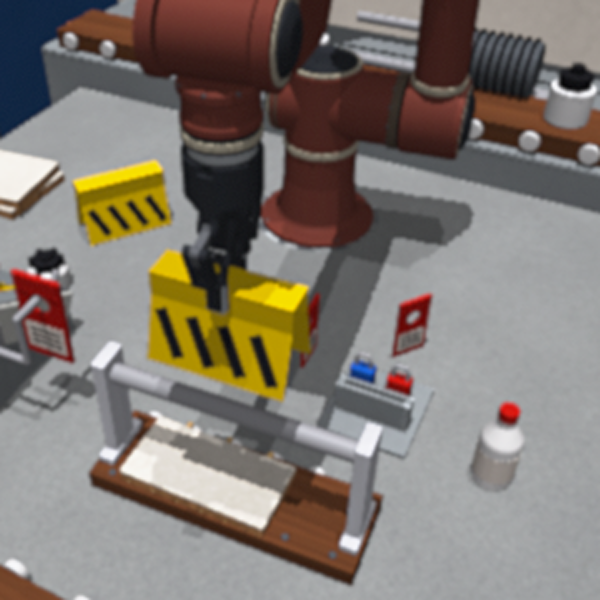

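Bar (279,75) and sign (279,240) are in line in the wrist view. Lowering most of the way.

{"name": "carry_out", "arguments": {"moves": [[[0,-0.03,-0.01,0,0.02,0.3,-1],[0,0,0,0,0,0.4,-1],[0,0,0,0,0,0.4,-1],[0,0,0,0,0,0.4,-1],[0,0,0,0,0,0.4,-1],[0,0,0,0,0,0.4,-1],[0,0,0,0,0,0.3,-1],[0,0,0,0,0,0.2,-1]]]}}

```text
time: 29.9
tool_pos: [0.6414, 0.1711, 0.2227]
tool_rot: [-0.0, 0.999, 0.034, -0.002]
contact_force: [0.1, -0.1, -0.9]
gripper_width: 0.477
```

{"name": "carry_out", "arguments": {"moves": [[[0,0,0,0,0,0,-1],[0,0,0,0,0,0,-1],[0,0,0,0,0,0,-1],[0,0,0,0,0,0,-1],[0,0,0,0,0,0,-1]]]}}

```text
time: 30.32
tool_pos: [0.643, 0.1714, 0.2271]
tool_rot: [-0.0, 0.999, 0.034, 0.001]
contact_force: [-0.3, -0.1, -1.9]
gripper_width: 0.478
```

```bash
python3 bar.py w22; python3 -c "
from h import *
togo([.6415,.171,.2017],frame(4.0))"
```

```text
t 30.32 p [0.643  0.1714 0.2271] x [0.998 0.069 0.002] y [ 0.069 -0.998 -0.001] z [ 0.002  0.001 -1.   ] q [0.15 0.15 1.52 0.   1.47 0.08] F [-0.3 -0.1 -1.9] g 0.478
turn/5deg [-0.007 -0.026  0.01 ]
shift/.04 cur axes [-0.071  0.029 -2.697] ('final axes', array([-0.077,  0.03 , -2.697]))
bar axis fit [-0.06949877  0.65326825] yaw 3.9755936331431583 x@.17 0.6413839568111772 28 0.25089992272276546 0.30952165009735305 width 0.025940815866468236
zmax pct [0.17793941 0.1802935  0.18090708]
top pts [-0.18350582  0.68563507] 0.6542555758746937 3515
t 30.37 p [0.6429 0.1714 0.2268] x [0.998 0.069 0.002] y [ 0.069 -0.998 -0.001] z [ 0.002  0.001 -1.   ] q [0.15 0.15 1.52 0.   1.47 0.08] F [-0.1 -0.1 -0.8] g 0.482
turn/5deg [-0.007 -0.022 -0.01 ]
shift/.04 cur axes [-0.036  0.008  0.629] ('final axes', array([-0.035,  0.008,  0.629]))
```

View pics/w22.png

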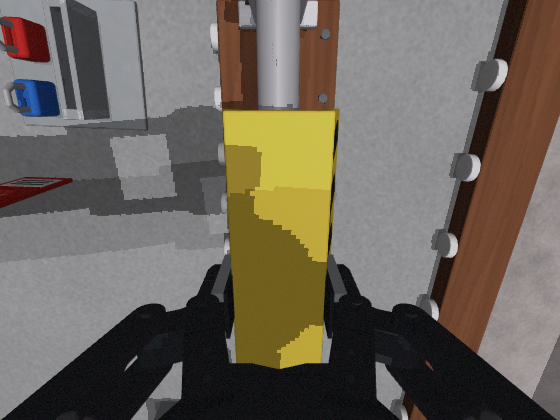

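{"name": "carry_out", "arguments": {"moves": [[[0,-0.02,0,-0.03,0,0.2,-1],[0,0,0,0,0,0.2,-1],[0,0,0,0,0,0.15,-1],[0,0,0,0,0,0.05,-1],[0,0,0,0,0,0,-1],[0,0,0,0,0,0,-1],[0,0,0,0,0,0,-1],[0,0,0,0,0,0,-1]]]}}

```text
time: 31.03
tool_pos: [0.6414, 0.1713, 0.2022]
tool_rot: [-0.0, 0.999, 0.034, -0.0]
contact_force: [0.5, 0.9, -2.1]
gripper_width: 0.482
```

```bash
python3 -c "
from h import *
togo([.6415,.171,.2017],frame(4.0))"
```

```text
t 31.03 p [0.6414 0.1713 0.2022] x [ 0.998  0.069 -0.001] y [ 0.069 -0.998 -0.   ] z [-0.001  0.    -1.   ] q [0.15 0.16 1.54 0.   1.44 0.08] F [ 0.5  0.9 -2.1] g 0.482
turn/5deg [-0.006  0.009 -0.011]
shift/.04 cur axes [0.001 0.007 0.013] ('final axes', array([0.001, 0.007, 0.013]))
```

Still bearing the weight (−2 N). I'll lower gently until the bar takes it.

{"name": "carry_out", "arguments": {"moves": [[[0,0,0,0,0,0.04,-1],[0,0,0,0,0,0.04,-1],[0,0,0,0,0,0,-1],[0,0,0,0,0,0,-1],[0,0,0,0,0,0,-1]]]}}

```text
time: 31.45
tool_pos: [0.6411, 0.1712, 0.1984]
tool_rot: [-0.0, 0.999, 0.034, -0.001]
contact_force: [-1.1, 0.1, -1.7]
gripper_width: 0.479
```

```bash
python3 -c "
from h import *
togo([.6415,.171,.2017],frame(4.0))"
```

```text
t 31.45 p [0.6411 0.1712 0.1984] x [ 0.998  0.069 -0.002] y [ 0.069 -0.998 -0.   ] z [-0.002  0.    -1.   ] q [0.15 0.16 1.55 0.   1.43 0.08] F [-1.1  0.1 -1.7] g 0.479
turn/5deg [-0.004  0.02  -0.01 ]
shift/.04 cur axes [ 0.009  0.006 -0.083] ('final axes', array([ 0.009,  0.006, -0.083]))
```

I had the sign of the offset wrong. The ridge underside lies about 22 mm above the TCP, so seating is at TCP z ≈ 0.158, which is 40 mm lower. Continue slowly.

{"name": "carry_out", "arguments": {"moves": [[[0,0.01,0,0.01,0,0.15,-1],[0,0,0,0,0,0.2,-1],[0,0,0,0,0,0.2,-1],[0,0,0,0,0,0.2,-1],[0,0,0,0,0,0.1,-1],[0,0,0,0,0,0,-1],[0,0,0,0,0,0,-1],[0,0,0,0,0,0,-1]]]}}

```text
time: 32.12
tool_pos: [0.6418, 0.1713, 0.1648]
tool_rot: [-0.0, 0.999, 0.034, -0.0]
contact_force: [-0.2, -0.3, -1.4]
gripper_width: 0.479
```

```bash
python3 -c "
from h import *
togo([.6415,.171,.158],frame(4.0))"
```

```text
t 32.12 p [0.6418 0.1713 0.1648] x [ 0.998  0.069 -0.   ] y [ 0.069 -0.998 -0.   ] z [-0.  0. -1.] q [0.15 0.19 1.58 0.   1.38 0.08] F [-0.2 -0.3 -1.4] g 0.479
turn/5deg [-0.005  0.003 -0.01 ]
shift/.04 cur axes [-0.007  0.008  0.169] ('final axes', array([-0.007,  0.008,  0.169]))
```

{"name": "carry_out", "arguments": {"moves": [[[0,0,0,0,0,0.06,-1],[0,0,0,0,0,0.06,-1],[0,0,0,0,0,0.04,-1],[0,0,0,0,0,0,-1],[0,0,0,0,0,0,-1],[0,0,0,0,0,0,-1]]]}}

```text
time: 32.62
tool_pos: [0.6416, 0.1713, 0.1582]
tool_rot: [-0.0, 0.999, 0.034, -0.0]
contact_force: [0.5, -0.6, -1.3]
gripper_width: 0.478
```

```bash
python3 -c "
from h import *
togo([.6415,.171,.158],frame(4.0));show('scene','s23')
im=cv2.imread('pics/s23.png')[100:360,160:460];cv2.imwrite('pics/s23c.png',cv2.resize(im,None,fx=2.2,fy=2.2,interpolation=cv2.INTER_CUBIC))"
```

```text
t 32.62 p [0.6416 0.1713 0.1582] x [ 0.998  0.069 -0.   ] y [ 0.069 -0.998 -0.   ] z [-0.  0. -1.] q [0.15 0.2  1.58 0.   1.36 0.08] F [ 0.5 -0.6 -1.3] g 0.478
turn/5deg [-0.005  0.005 -0.011]
shift/.04 cur axes [-0.003  0.007  0.004] ('final axes', array([-0.003,  0.007,  0.004]))
```

View pics/s23c.png

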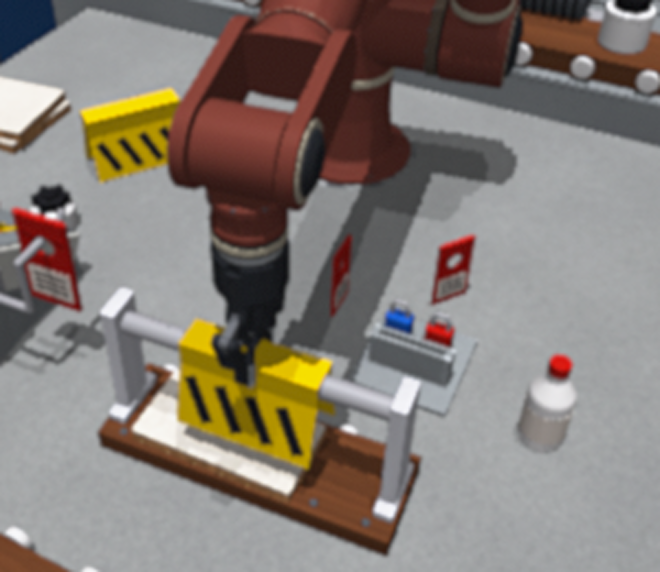

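The sign is astride the bar, between the posts. Touch down by a few mm and watch the force.

{"name": "carry_out", "arguments": {"moves": [[[0,0,0,0,0,0.04,-1],[0,0,0,0,0,0.02,-1],[0,0,0,0,0,0,-1],[0,0,0,0,0,0,-1],[0,0,0,0,0,0,-1]]]}}

```text
time: 33.08
tool_pos: [0.6417, 0.1713, 0.1581]
tool_rot: [-0.0, 0.999, 0.034, -0.0]
contact_force: [-4.4, -2.0, 7.8]
gripper_width: 0.486
```

{"name": "carry_out", "arguments": {"moves": [[[0,0,0,0,0,-0.02,0.1],[0,0,0,0,0,0,0.3],[0,0,0,0,0,0,0.6],[0,0,0,0,0,0,0.6],[0,0,0,0,0,0,0.6],[0,0,0,0,0,0,0.6]]]}}

```text
time: 33.58
tool_pos: [0.6414, 0.1713, 0.1561]
tool_rot: [-0.0, 0.999, 0.034, -0.001]
contact_force: [-0.4, -0.5, -0.2]
gripper_width: 0.8
```

```bash
python3 -c "
from h import *
pose();show('wrist','w24')"
```

```text
t 33.58 p [0.6414 0.1713 0.1561] x [ 0.998  0.069 -0.001] y [ 0.069 -0.998 -0.   ] z [-0.001  0.    -1.   ] q [0.15 0.2  1.58 0.   1.36 0.08] F [-0.4 -0.5 -0.2] g 0.8
```

View pics/w24.png

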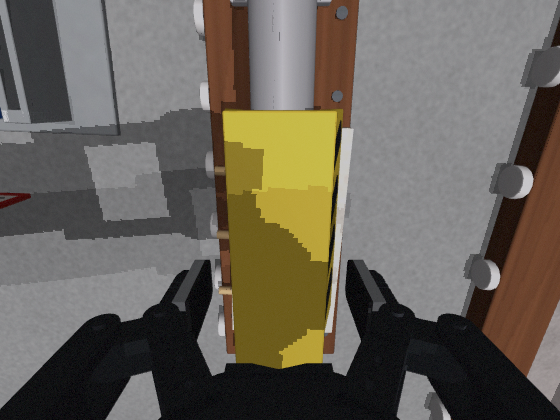

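The fingers are clear on both sides ((190,290), (365,290)) and the sign rests on the bar. Retract straight up, then back away.

{"name": "carry_out", "arguments": {"moves": [[[0,0,0,0,0,-0.3,0.6],[0,0,0,0,0,-0.5,0.6],[0,0,0,0,0,-0.8,0.6],[0,0,0,0,0,-0.9,0.6],[0,0,0,0,0,-0.9,0.6],[0,0,0,0,0,-0.9,0.6],[0,0,0,-0.6,0,-0.5,0.6],[0,0,0,-0.8,0,0,0.6]]]}}

```text
time: 34.3
tool_pos: [0.5882, 0.1674, 0.3566]
tool_rot: [-0.001, 0.999, 0.034, 0.005]
contact_force: [0.8, 0.2, 0.3]
gripper_width: 0.799
```

{"name": "carry_out", "arguments": {"moves": [[[0,0,0,-0.8,0,0,0.6],[0,0,0,-0.8,0,0,0.6],[0,0,0,-0.7,0,0,0.6],[0,0,0,0,0,0,0.6],[0,0,0,0,0,0,0.6],[0,0,0,0,0,0,0.6],[0,0,0,0,0,0,0.6],[0,0,0,0,0,0,0.6]]]}}

```text
time: 34.97
tool_pos: [0.4948, 0.161, 0.3485]
tool_rot: [-0.0, 0.999, 0.034, -0.001]
contact_force: [-0.0, 0.3, -0.1]
gripper_width: 0.8
```

```bash
python3 -c "
from h import *
pose();show('wrist','w25');show('scene','s25');show('top','t25')
im=cv2.imread('pics/s25.png')[130:360,50:440];cv2.imwrite('pics/s25c.png',cv2.resize(im,None,fx=2,fy=2,interpolation=cv2.INTER_CUBIC))
im=cv2.imread('pics/t25.png')[110:310,130:440];cv2.imwrite('pics/t25c.png',cv2.resize(im,None,fx=2.5,fy=2.5,interpolation=cv2.INTER_CUBIC))"
```

```text
t 34.97 p [0.4948 0.161  0.3485] x [ 0.998  0.069 -0.001] y [ 0.069 -0.998 -0.   ] z [-0.001  0.    -1.   ] q [ 0.17 -0.24  1.69  0.    1.69  0.1 ] F [-0.   0.3 -0.1] g 0.8
```

View pics/s25c.png

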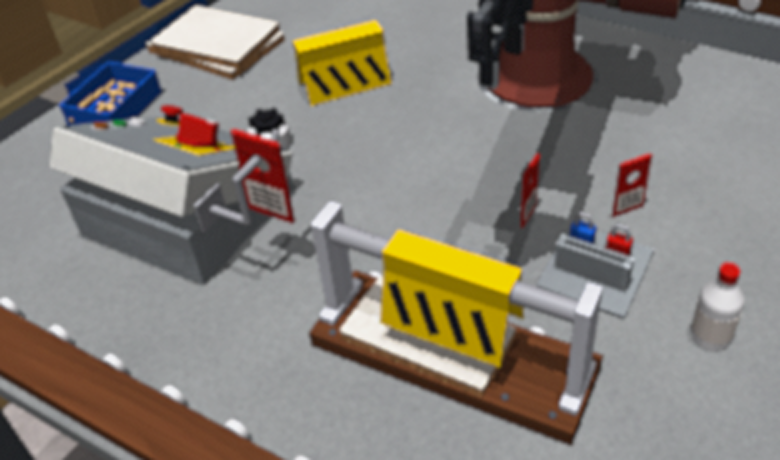

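View pics/t25c.png

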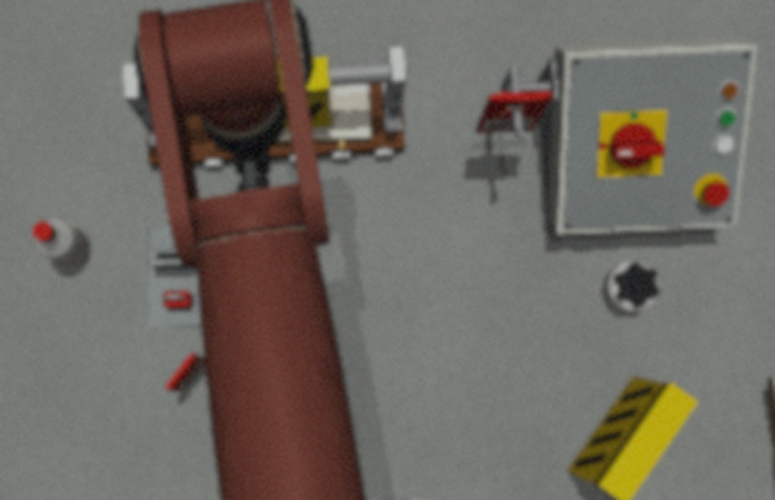

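Both views show the tag on the hook, the sign astride the bar clear of the posts, the isolator at the red dot, and the bystanders where they were. One numeric check of the handle angle and the tag and sign poses, then hand in.

Run:
```python
from h import *
f=dict(np.load("w6.npz"));W=cloud(f);n=np.array([-.4982,-.0243,.8667]);c=np.array([.5716,-.2975,.1329])
h=(W-c)@n;M=masks(f["frame"])["red"]
m=(h>.034)&(h<.048)&(np.linalg.norm(W-(c+.042*n),axis=-1)<.045)
p=W[m];xc=np.array([np.cos(.0506),np.sin(.0506),0]);xs=xc-n*(xc@n);xs/=np.linalg.norm(xs);ys=np.cross(n,xs)
e=np.linalg.eigh(np.cov(p.T))[1][:,2];e*=np.sign(e@ys);print("handle angle",np.degrees(np.arctan2(e@ys,e@xs)),len(p))
f=dict(np.load("s25.npz"));W=cloud(f);M=masks(f["frame"])
p=W[M["red"]&(abs(W[...,0]-.6)<.06)&(abs(W[...,1]+.14)<.06)];print("tag",p.mean(0).round(3),p.min(0).round(3),p.max(0).round(3))
p=W[M["yellow"]&(abs(W[...,0]-.64)<.09)&(abs(W[...,1]-.17)<.12)];print("sign",p.min(0).round(3),p.max(0).round(3))
t=p[p[:,2]>.178];print(cv2.minAreaRect(t[:,:2].astype(np.float32)))
for k in ("s10","s25"):
    g=np.load(k+".npz")["frame"]
a=np.load("scene0.npz")["frame"].astype(int);b=f["frame"].astype(int);d=abs(a-b).sum(2)
for nme,(u,v) in dict(pad=(183,195),glue=(410,285),panelR=(300,312)).items(): print(nme,d[v-10:v+10,u-8:u+8].mean())
```

```text
handle angle 90.14319228483309 1144
tag [ 0.606 -0.133  0.189] [ 0.6   -0.173  0.086] [ 0.611 -0.099  0.229]
sign [0.602 0.093 0.03 ] [0.69  0.254 0.189]
((0.6422005891799927, 0.17195433378219604), (0.04486771672964096, 0.15810441970825195), 3.9185843467712402)
pad 81.69375
glue 14.259375
panelR 162.3875
```

```bash
python3 -c "
from plant import ticket; print(ticket.job_done())"
```

```text
the job is handed in; nothing more can be done
None
```

The job is done in the order asked and handed in at about 35 s of the 69 s allowed.

- **Isolator:** I turned the handle to the OFF stop. It measures 90.1° and points at the red dot. It was already about 5° off ON when I gripped it.
- **Tag:** I took the largest tag, the one in the stand. It hangs by its hole at mid-rod on the hook. The gripper released it and backed off clear.
- **Sign:** I took the one farthest from the base (0.45 m against 0.36 m). It sits astride the bar at y ≈ 0.09 to 0.25 m, well clear of the posts, in line with the bar to about 0.1°.

**Checks that disagreed or fell short:**
- **First grip:** my first grip on the isolator handle was off-centre, with a reaction of about 20–25 N. I opened, re-aligned and gripped again.
- **Sign height:** I first worked out the sign's seating height with the wrong sign. The force reading showed the bar was not yet carrying it, so I lowered it another 40 mm.
- **Bystanders:** the pad and the glue bottle look unmoved in the first and last pictures. The visible part of the panel does too; the rest was hidden by the sign and the arm. The picture-difference numbers for the pad (82) and panel (162) were well above the glue bottle's (14). I put that down to the tag, the sign and shadows in those patches, and did not measure the pad and panel positions separately.

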